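# Brake lining wear check

### The arm

A 6-joint arm with a two-finger parallel gripper is mounted at the origin on the work surface. World frame = base frame: x ahead of the robot, y to its left, z up, the work surface at z = 0. Lengths are in m, angles in degrees, forces in N, time in s.
With the tool pointing down it reaches from about 0.275 to 0.85 m from the base axis. Payload 5.2 kg.
Tool frame: the origin (TCP) lies midway between the tips of the shut fingers; the grasp point (between the pads) lies tcp_to_grasp behind it (tcp_to_grasp is the distance from the TCP to the grasp point, in m); z points along the fingers, y is the line along which they close (so a half turn about z gives the same grasp; the last joint's range is limited). The gripper opens to 85 mm and grips with 20 to 120 N. Pads are 22 mm wide; open, the fingers measure 114 mm over their backs; the gripper's body (76 mm by 85 mm) begins 54 mm behind the grasp point. The pads swing forward as they close: fully open they stand 13 mm farther back than shut.
Start: joints at [-78.369, 14.817, 87.949, -0, 77.235, -11.62], TCP at [0.217, -0.505, 0.193] pointing down, gripper open.
Joint ranges: [-179.93, 179.93], [-52.35, 119.4], [10.71, 147.94], [-69.91, 249.91], [12.55, 155.21], [-178.61, 178.61]. Speed limits (degrees/s): [147.25, 147.25, 180, 180, 180, 180].

### API

Orientations are given as [roll, pitch, yaw] about the fixed x, y, z axes, in that order (R = Rz(yaw) Ry(pitch) Rx(roll)).
In Python, from bench import get_state, read_camera, job_done, tcp_to_grasp gives the robot as it stands.
- The arm moves only by the tool jog_arm, never from a script. Its argument "series" is a list of rows, each an object of numbers: "tx", "ty", "tz": the shift along the tool's x, y, z in m; "roll": the turn about the tool's z in rad; "claw": the finger opening in m, from 0 to 0.0854. In form: [{"tx": .., "ty": .., "tz": .., "roll": .., "claw": ..}, ...]. A call has 1 to 20 rows; each row shifts and turns the commanded pose from where the row before left it, along the tool's axes as they then stand; what a row does not reach is not made up. A row lasts 1/12 s, in which the tool goes at most 41.7 mm and 7.16 degrees, less where a joint would pass 70% of its speed; a pose out of reach is approached as far as the arm can. A call with a gripper value outside its range is refused whole. The fingers move at their own pace and stop on an object; "squeeze" is the grip in N (left out, the last holds). Time passes only in rows, so rows that do not move let the fingers close. It gives the time, the measured TCP pose, the force, the opening and the grip force at its end, in the units of the state.
- get_state(): the state, without advancing time (a new reading comes with each control period).
- read_camera(name): name is "scene" or "top"; returns a dict with "frame" (400x640x3 uint8, red, green, blue), "vertical_fov" (degrees; the focal length in pixels is half the picture's height over the tangent of half this angle, whatever the lens; pixels are square), "cx", "cy" (the principal point, pixels), "dist" ([k1, k2, p1, p2, k3] as OpenCV has them; the pictures are not rectified), "rvec" (rotation vector, rad) and "tvec" (3), from world to camera coordinates, as OpenCV has them. Camera axes: x right, y down, z forward; pixel columns grow to the right and rows downward; lengths in m; the calibration is good to about 2 mm. A picture is of the moment at which its call begins. There is no depth.
- job_done(): hands the job in; it is judged then, once.
The state is a dict: "time_s": time; "q": joint angles; "qd": joint speeds; "tau": joint torques, N m; "position": TCP position; "tool_rot": TCP orientation; "force": force on the tool from outside, world axes, zero at the start; "wrist_torque": the same for the moment, N m; "gripper_width": finger opening in m; "finger_force": force on a finger pad.
Only numpy, scipy, OpenCV 4.12 (cv2) and the standard library are available. Lean on these libraries where they do the work, as an engineer would, in place of code of your own. Each camera call takes 0.05 s, during which the arm holds its last target. There are 200 camera calls.

### The job

Check the brake linings on the bench for wear, longest first and shortest last: lay each one crosswise on the gauge's stage plate, centred on the cross lines and square between the two end stops, pull the gauge head fully forward over it and press the sprung foot down onto it to read its thickness, then slide the head back and take the lining off. Linings for a main wheel are worn below 28 mm, those for a nose wheel below 20 mm; the wheel lying on the black rubber mat is the one they belong to. Put worn linings into the deep steel scrap bin and lay good ones flat in the shallow plywood tray, leave the gauge parked fully back with its foot up, and do not disturb the other things on the bench.

Things in the scene. Friction and masses are not known exactly. Their poses are not given: they have to be found in the camera images.
- lining_a: Brake lining, a flat bar 120 mm long (own x) and 38 mm wide (own y): steel backing plate under a dark friction block, 15 to 35 mm thick in all (how thick, the gauge tells). Origin: centre of its underside, z up. It starts flat on the bench on the robot's right, or is absent.
- lining_b: Brake lining, a flat bar 104 mm long (own x) and 38 mm wide (own y): steel backing plate under a dark friction block, 15 to 35 mm thick in all (how thick, the gauge tells). Origin: centre of its underside, z up. It starts flat on the bench on the robot's right, or is absent.
- lining_c: Brake lining, a flat bar 88 mm long (own x) and 38 mm wide (own y): steel backing plate under a dark friction block, 15 to 35 mm thick in all (how thick, the gauge tells). Origin: centre of its underside, z up. It starts flat on the bench on the robot's right, or is absent.
- lining_d: Brake lining, a flat bar 72 mm long (own x) and 38 mm wide (own y): steel backing plate under a dark friction block, 15 to 35 mm thick in all (how thick, the gauge tells). Origin: centre of its underside, z up. It starts flat on the bench on the robot's right, or is absent.
- gauge: Fixed thickness gauge with a low aluminium stage plate, 140 mm (own x) by 190 mm (own y), 15 mm high. Two dark end stops (100 x 12 mm, 14 mm above the plate) stand on it, inner faces 75 mm either side of the centre along own y. Thin black cross lines mark the centre. Origin: under the stage's centre at bench level; own x points away from the robot.
- stage (a point): Centre of the stage plate's top face, 15 mm above the bench; axes as the gauge's. A grey housing (56 mm wide, top at 122 mm) stands 185 to 255 mm behind it (own +x) and carries the ram.
- ram (a joint): Travel in m of the steel ram that carries the gauge head (40 x 40 mm, heights 79 to 113 mm), along the gauge's own -x. 0 = parked back, head axis 160 mm behind the stage centre; 0.160 = fully forward against its end, head exactly over the stage centre. Stays where it is left; light friction.
- plunger (a joint): Downward travel in m of the sprung gauge plunger, 0 = up (foot's underside 50 mm above the stage plate), to 0.045. The spring lifts it; about 2 to 7 N to press. Part thickness = 0.050 minus this value when the foot rests on the part.
- knob (a point): Grip point of the plunger's black knob, 28 mm across and 30 mm tall, upright (16 mm of knob below this point, 14 mm above). Press it down to lower the foot; pinched, it also pulls the ram forward or back. 172 mm above the bench when up.
- foot (a point): Centre of the underside of the round gauge foot (22 mm across), straight below the knob, 107 mm below its grip point.
- tray: Fixed shallow plywood tray for serviceable linings, 155 mm (own x) by 240 mm (own y) outside, walls 25 mm high, walls and floor 5 mm thick. Origin: centre of its underside. On the robot's left.
- bin: Fixed deep steel scrap bin for worn linings, 155 mm (own x) by 240 mm (own y) outside, walls 55 mm high, walls and floor 5 mm thick. Origin: centre of its underside. On the robot's left.
- mat: Black rubber job mat, 240 mm square, 6 mm thick, at the left of the bench. Fixed.
- main_wheel: Main wheel with tyre, lying flat, 220 mm across, 90 mm tall, fixed; origin at the centre of its underside. It lies either on the black mat (left) or on a plywood board (right).
- nose_wheel: Nose wheel with tyre, lying flat, 130 mm across, 55 mm tall, fixed; origin at the centre of its underside. It lies on whichever of mat and board the main wheel does not.
- wrench: open-end wrench, about 180 mm, lying flat behind the gauge (not part of the job).
- hammer: hammer lying flat near the robot on its right (not part of the job).
- screwdriver: screwdriver lying near the robot on its left (not part of the job).
- grease_jar: closed jar, 60 mm across, 70 mm tall, far right (not part of the job).
- oil_bottle: closed bottle, 60 mm across, 160 mm tall, behind the gauge (not part of the job).
- bearing: steel bearing ring, 48 mm across, 18 mm tall, behind the gauge (not part of the job).
Things that resemble listed ones, but are neither listed nor needed, are in the scene too. What is shaped like the lining_d but blue or orange is not meant. Leave any turquoise look-alike of the lining_b alone.

How it is judged (in metres and radians):
On the way, in this order (a step that is already met when the one before it is completed fails the run):
1. the 120 mm lining lies centred (within 7 mm) and square between the stops and the gauge foot is down on its middle (x of lining_a in the frame of stage between -0.007 and 0.007 m and y of lining_a in the frame of stage between -0.007 and 0.007 m and angle between the x axis of lining_a and the y axis of stage, either way round below 0.12 rad and height (world z) of lining_a below 0.022 m and x of foot in the frame of lining_a between -0.01 and 0.01 m and y of foot in the frame of lining_a between -0.01 and 0.01 m and z of foot in the frame of lining_a below 0.0258 m), for 0.25 s.
2. the 104 mm lining lies centred (within 7 mm) and square between the stops and the gauge foot is down on its middle (x of lining_b in the frame of stage between -0.007 and 0.007 m and y of lining_b in the frame of stage between -0.007 and 0.007 m and angle between the x axis of lining_b and the y axis of stage, either way round below 0.12 rad and height (world z) of lining_b below 0.022 m and x of foot in the frame of lining_b between -0.01 and 0.01 m and y of foot in the frame of lining_b between -0.01 and 0.01 m and z of foot in the frame of lining_b below 0.0178 m), for 0.25 s.
3. the 88 mm lining lies centred (within 7 mm) and square between the stops and the gauge foot is down on its middle (x of lining_c in the frame of stage between -0.007 and 0.007 m and y of lining_c in the frame of stage between -0.007 and 0.007 m and angle between the x axis of lining_c and the y axis of stage, either way round below 0.12 rad and height (world z) of lining_c below 0.022 m and x of foot in the frame of lining_c between -0.01 and 0.01 m and y of foot in the frame of lining_c between -0.01 and 0.01 m and z of foot in the frame of lining_c below 0.0338 m), for 0.25 s.
4. the 72 mm lining lies centred (within 7 mm) and square between the stops and the gauge foot is down on its middle (x of lining_d in the frame of stage between -0.007 and 0.007 m and y of lining_d in the frame of stage between -0.007 and 0.007 m and angle between the x axis of lining_d and the y axis of stage, either way round below 0.12 rad and height (world z) of lining_d below 0.022 m and x of foot in the frame of lining_d between -0.01 and 0.01 m and y of foot in the frame of lining_d between -0.01 and 0.01 m and z of foot in the frame of lining_d below 0.0258 m), for 0.25 s.
At the end, for the whole second after the job is handed in: Every lining present has been gauged in order of length. With the main wheel on the mat, linings under 28 mm lie in the scrap bin, otherwise those under 20 mm do; all others lie flat (within 0.15 rad) in the plywood tray. All at rest, ram within 15 mm of fully back, plunger up within 6 mm (((horizontal distance between main_wheel and mat below 0.12 m and (x of lining_a in the frame of bin between -0.075 and 0.075 m and y of lining_a in the frame of bin between -0.115 and 0.115 m and z of lining_a in the frame of bin below 0.05 m)) or (horizontal distance between nose_wheel and mat below 0.12 m and (x of lining_a in the frame of tray between -0.075 and 0.075 m and y of lining_a in the frame of tray between -0.115 and 0.115 m and z of lining_a in the frame of tray below 0.045 m and angle between lining_a's own z axis and vertical below 0.15 rad))) and x of lining_b in the frame of bin between -0.075 and 0.075 m and y of lining_b in the frame of bin between -0.115 and 0.115 m and z of lining_b in the frame of bin below 0.05 m and x of lining_c in the frame of tray between -0.075 and 0.075 m and y of lining_c in the frame of tray between -0.115 and 0.115 m and z of lining_c in the frame of tray below 0.045 m and angle between lining_c's own z axis and vertical below 0.15 rad and ((horizontal distance between main_wheel and mat below 0.12 m and (x of lining_d in the frame of bin between -0.075 and 0.075 m and y of lining_d in the frame of bin between -0.115 and 0.115 m and z of lining_d in the frame of bin below 0.05 m)) or (horizontal distance between nose_wheel and mat below 0.12 m and (x of lining_d in the frame of tray between -0.075 and 0.075 m and y of lining_d in the frame of tray between -0.115 and 0.115 m and z of lining_d in the frame of tray below 0.045 m and angle between lining_d's own z axis and vertical below 0.15 rad))) and linear speed of each of lining_a, lining_b, lining_c, lining_d below 0.02 m/s and value of joint ram below 0.015 m and value of joint plunger below 0.006 m); the robot touches nothing.
It fails at once if a tool, jar, bottle or bearing that is not part of the job is moved more than 50 mm (distance of any of wrench, hammer, screwdriver, grease_jar, oil_bottle, bearing from where it was at the start of the episode above 0.05 m).
Of lining_a, lining_b, lining_c, lining_d only 2 to 3 are there at a start; the rules pass over those that are not, and their reading is None.
At some moment in a run one of lining_a, lining_b, lining_c, lining_d may be knocked a few centimetres aside while the robot is not near it.
It also fails if it takes over 210 s, if anything falls off the work surface, if the arm or the gripper's body presses on something with over 40 N, if the wrist force passes 120 N, or if a joint passes its speed limit or range.

## Working session

There is one attempt and no reset: what is moved stays moved. The work goes in short steps, Python scripts to look and compute and a tool call to move; the robot and the scene stay as the last step left them, time stands still between calls to the robot, and variables do not carry over. Pictures are saved under pics/ and viewed, at most 14 in all, crops included, and the job is handed in when it is done.

Besides the shell and the picture viewer there is one more tool, called after "Call:" as name(argument=value, ...), one argument or row to a line, values as JSON. jog_arm: Moves the arm, as the interface text tells. Its arguments: {"type":"object","properties":{"series":{"type":"array","items":{"type":"object","properties":{"tx":{"type":"number"},"ty":{"type":"number"},"tz":{"type":"number"},"roll":{"type":"number"},"claw":{"type":"number"}}}},"squeeze":{"type":"number"}},"required":["series"]}

```bash
mkdir -p pics
python3 - <<'E'
from bench import *
import cv2,numpy as np
s=get_state();print({k:np.round(v,4).tolist() for k,v in s.items()},tcp_to_grasp)
for n in("scene","top"):
    c=read_camera(n);cv2.imwrite(f"pics/{n}0.png",c["frame"][:,:,::-1])
    print(n,{k:np.round(v,4).tolist() for k,v in c.items() if k!="frame"}); R=cv2.Rodrigues(np.array(c["rvec"]))[0];print((-R.T@np.array(c["tvec"])).round(3))
E
```

```text
{'time_s': 0.0, 'q': [-78.3688, 14.8591, 88.0123, -0.0002, 77.234, -11.62], 'qd': [-0.0675, 0.12, 0.0273, -0.0404, 0.0894, -0.0053], 'tau': [0.0002, -44.6036, -29.0576, -0.0001, 0.0119, -0.0], 'position': [0.217, -0.5047, 0.1923], 'tool_rot': [-179.8967, -0.0211, 23.2512], 'force': [-0.5881, 0.4904, 0.3285], 'wrist_torque': [0.0081, 0.0145, 0.0017], 'finger_force': 0.0, 'gripper_width': 0.0849} 0.0187
scene {'vertical_fov': 51.3886, 'cx': 323.3926, 'cy': 203.0298, 'dist': [-0.0146, 0.0, 0.0, 0.0, 0.0], 'rvec': [1.2184, 2.4307, -0.8769], 'tvec': [0.2933, -0.2186, 1.6675]}
[1.14 0.52 1.16]
top {'vertical_fov': 48.4955, 'cx': 324.2891, 'cy': 194.0171, 'dist': [-0.0419, 0.0, 0.0, 0.0, 0.0], 'rvec': [2.1282, -2.1445, 0.1485], 'tvec': [0.0194, 0.5141, 1.6663]}
[ 0.256 -0.006  1.725]
```

View pics/scene0.png

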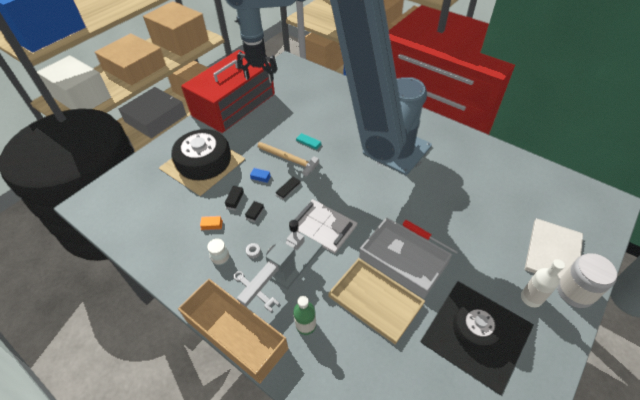

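View pics/top0.png

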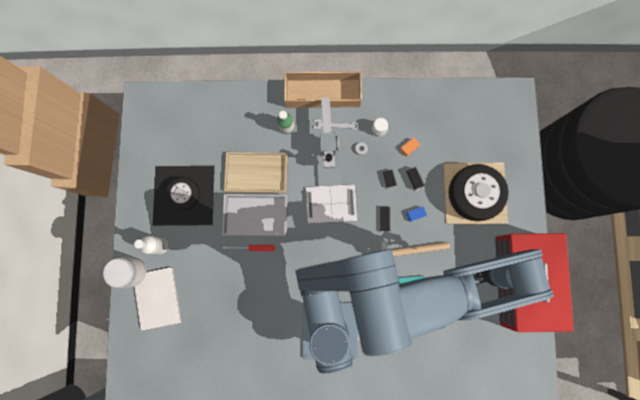

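Both views show the small nose wheel on the black mat (top 182,193), so the 20 mm limit applies. Three dark linings lie near top pixels (384,218), (389,178) and (415,178). The grey bin is at (255,215), the tray at (255,173) and the gauge at (331,203).

```bash
cat > h.py <<'E'
import cv2,numpy as np
from bench import *
def cam(n):
    c=read_camera(n);c["K"]=np.array([[0,0,c["cx"]],[0,0,c["cy"]],[0,0,1.]]);f=200/np.tan(np.radians(c["vertical_fov"]/2));c["K"][0,0]=c["K"][1,1]=f
    c["R"]=cv2.Rodrigues(np.array(c["rvec"],float))[0];c["t"]=np.array(c["tvec"],float);c["d"]=np.array(c["dist"],float);c["bgr"]=np.ascontiguousarray(c["frame"][:,:,::-1]);return c
def w2p(c,P): return cv2.projectPoints(np.array(P,float).reshape(-1,3),np.array(c["rvec"],float),c["t"],c["K"],c["d"])[0].reshape(-1,2)
def p2w(c,uv,z):
    u=cv2.undistortPoints(np.array(uv,float).reshape(-1,1,2),c["K"],c["d"]).reshape(-1,2)
    d=np.c_[u,np.ones(len(u))]@c["R"];o=-c["R"].T@c["t"];return o+d*((z-o[2])/d[:,2])[:,None]
def tri(cs,uvs):
    A=[];b=[]
    for c,uv in zip(cs,uvs):
        o=-c["R"].T@c["t"];d=p2w(c,[uv],0)[0]-o;d/=np.linalg.norm(d);M=np.eye(3)-np.outer(d,d);A.append(M);b.append(M@o)
    return np.linalg.lstsq(np.vstack(A),np.hstack(b),rcond=None)[0]
def crop(c,x0,y0,w,h,s,name):
    cv2.imwrite("pics/"+name,cv2.resize(c["bgr"][y0:y0+h,x0:x0+w],None,fx=s,fy=s,interpolation=cv2.INTER_CUBIC))
E
python3 - <<'E'
from h import *
t=cam("top");s=cam("scene")
crop(t,210,100,230,150,3.4,"t1.png");crop(s,200,140,260,195,3,"s1.png")
for c,b in((t,[(384,218),(389,178),(415,178)]),(s,[(289,187),(234,197),(255,211)])):
    g=c["frame"].max(2);m=(g<60).astype(np.uint8);n,l,st,ce=cv2.connectedComponentsWithStats(m)
    for i in range(1,n):
        if 60<st[i,4]<1500:
            mm=(l==i).astype(np.uint8);r=cv2.minAreaRect(cv2.findContours(mm,0,1)[0][0]);print(st[i],ce[i].round(1),np.round(r[1],1),round(r[2],1), p2w(c,[ce[i]],.025)[0].round(3))
E
```

```text
[ 449  165   58   55 1444] [474.3 193.6] [54. 57.] 90.0 [ 0.513 -0.566  0.025]
[407 168  16  21 187] [414.3 178.1] [19.2  9.4] 63.4 [ 0.576 -0.335  0.025]
[383 171  13  16 134] [388.7 178.2] [15.   8.9] 74.1 [ 0.577 -0.235  0.025]
[380 207   9  24 195] [384.3 218.1] [23.  8.] 90.0 [ 0.421 -0.214  0.025]
[496 240  16  18 203] [502.4 248.2] [16. 15.] 81.3 [ 0.302 -0.662  0.025]
[631 262   9  55 345] [636.  285.6] [54.  8.] 90.0 [ 0.154 -1.168  0.025]
[474 270  22  16 158] [484.5 277. ] [16.  18.2] 76.0 [ 0.194 -0.587  0.025]
[498 288  15  11 104] [504.8 292.3] [10. 14.] 90.0 [ 0.137 -0.661  0.025]
[504 310  11  16 112] [509.4 317.3] [15.1  9.3] 85.2 [ 0.045 -0.672  0.025]
[608 389  26  11 116] [618.3 394.8] [26.8  5.8] 26.6 [-0.242 -1.064  0.025]
[216   0  15  54 169] [222.7  24.6] [54.5  3.6] 78.1 [-0.266 -1.263  0.025]
[438   0  12  32 153] [443.7  15.5] [ 5.4 32.2] 12.1 [-1.051 -0.325  0.025]
[282   7   7  44 134] [284.8  28.5] [43.4  3.9] 84.1 [-0.43  -0.954  0.025]
[219  38  58  71 983] [252.1  68.9] [44.6 70.1] 60.6 [-0.046 -0.833  0.025]
[222  81  48  38 313] [245.2  99.2] [ 5.7 58.2] 54.0 [ 0.145 -0.695  0.025]
[224  89  48  39 287] [247.2 108.5] [ 5.4 58.2] 53.5 [ 0.188 -0.641  0.025]
[ 173  130   58   50 1499] [203.2 159.5] [48.4 57.5] 74.7 [ 0.517 -0.562  0.025]
[277 178  23  20 196] [287.9 187.2] [ 8.2 24.4] 48.0 [ 0.432 -0.203  0.025]
[226 186  17  22 243] [234.1 197. ] [11.6 22.4] 26.6 [ 0.582 -0.328  0.025]
[246 203  17  17 178] [254.2 210.9] [10.5 18.3] 33.7 [ 0.586 -0.227  0.025]
[626 242  14  16 142] [633.3 249.4] [14.3 10.7] 26.6 [-0.02   0.862  0.025]
[114 264  38  40 245] [136.8 288. ] [50.9  7.8] 45.0 [ 1.019 -0.311  0.025]
```

View pics/t1.png

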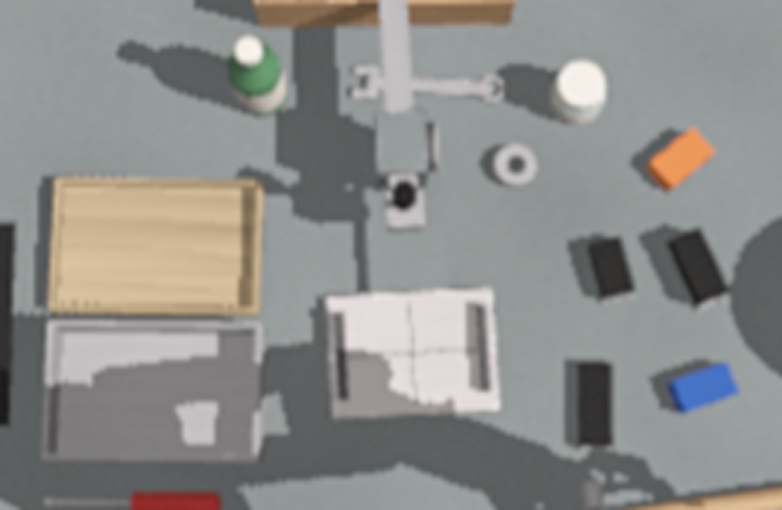

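View pics/s1.png

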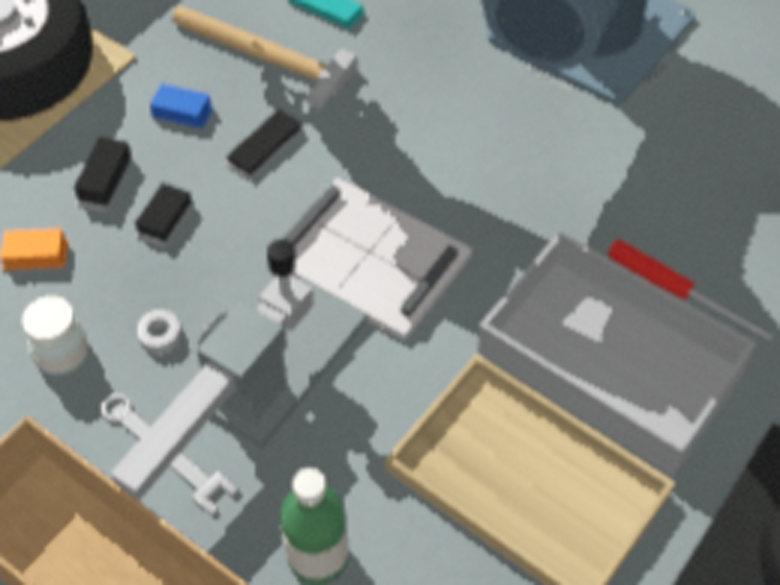

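Lengths and thicknesses match lining_b (thin, top 384,218), lining_c (thick, 415,178) and lining_d (389,178), so lining_a is absent. The cross lines meet at top pixel (330,203), and the knob is parked at (329,157). Next I fit the poses from both views.

```bash
cat >> h.py <<'E'
from scipy.optimize import minimize
def sil(c,p,L,x0,y0,w,h,S=4,W=.038,z0=0.,zb=0.004):
    x,y,a,H=p;ca,sa=np.cos(a),np.sin(a)
    P=[(x+ca*i*L/2-sa*j*W/2,y+sa*i*L/2+ca*j*W/2,z0+z) for i in(-1,1) for j in(-1,1) for z in(zb,H)]
    q=((w2p(c,P)-[x0,y0]+.5)*S-.5)
    m=np.zeros((h*S,w*S),np.uint8);cv2.fillConvexPoly(m,cv2.convexHull(np.round(q*16).astype(np.int32)),255,shift=4)
    return cv2.resize(m,(w,h),interpolation=cv2.INTER_AREA)/255.
def fit(cs,p0,L,z0=0.,half=26,lo=32.,hi=70.):
    T=[]
    for c in cs:
        u=w2p(c,[(p0[0],p0[1],z0+.015)])[0].astype(int)-half
        g=c["bgr"].max(2)[u[1]:u[1]+2*half,u[0]:u[0]+2*half].astype(float);d=np.clip((hi-g)/(hi-lo),0,1)
        s=sil(c,[*p0[:3],.03],L+.03,*u,2*half,2*half,W=.075); T.append((c,u,d*(s>0)))
    def cost(v):
        p=[v[0]/1e3,v[1]/1e3,v[2]/50,v[3]/1e3]
        return sum(((sil(c,p,L,*u,2*half,2*half,z0=z0)-d)**2).sum() for c,u,d in T)+((v[3]-23)/20)**2
    v0=np.array([p0[0]*1e3,p0[1]*1e3,p0[2]*50,p0[3]*1e3])
    best=None
    for k in range(2):
        r=minimize(cost,v0 if best is None else best.x,method="Nelder-Mead",options=dict(initial_simplex=None if 0 else np.vstack([v0 if best is None else best.x]+[(v0 if best is None else best.x)+e for e in np.diag([8,8,8,6])]),xatol=.05,fatol=.01,maxiter=400));best=r
    v=r.x;return np.array([v[0]/1e3,v[1]/1e3,np.degrees(v[2]/50),v[3]/1e3]),r.fun
E
python3 - <<'E'
from h import *
t=cam("top");s=cam("scene")
for n,x,y,a in(("b",.424,-.208,0),("c",.579,-.331,27),("d",.581,-.231,12)):
    for L in(.12,.104,.088,.072):
        p,f=fit([t,s],[x,y,np.radians(a),.024],L);print(n,L,p.round(4),round(f,2))
T=lambda L:np.array(L)/3.4+[210,100]-.35
S=lambda L:np.array(L)/3+[200,140]-.33
print("plate",p2w(t,T([(325,296),(492,288),(499,408),(332,416),(410,351)]),.015).round(4))
print(p2w(s,S([(340,180),(470,250),(406,335),(372,243)]),.015).round(4))
print("knob",tri([t,s],[T([(404,195)])[0],S([(281,245)])[0]]).round(4),p2w(t,T([(404,195)]),.186).round(4),p2w(s,S([(281,245)]),.186).round(4))
print("tray",p2w(t,T([(53,178),(262,180),(259,314),(50,312)]),.025).round(3),p2w(s,S([(480,358),(671,486),(390,463)]),.025).round(3))
print("bin",p2w(t,T([(45,320),(262,320),(258,460),(41,460)]),.055).round(3),p2w(s,S([(558,236),(753,344),(683,448),(483,323)]),.055).round(3))
E
```

```text
b 0.12 [ 0.4258 -0.2162 -0.9904  0.0042] 246.89
b 0.104 [ 0.4182 -0.2159 -0.6038  0.0041] 170.57
b 0.088 [ 0.422  -0.2155 -1.1307  0.0041] 120.95
b 0.072 [ 0.4286 -0.2158 -1.7227  0.0043] 111.73
c 0.12 [ 5.67700e-01 -3.43800e-01  2.36624e+01  4.00000e-03] 241.84
c 0.104 [ 5.71100e-01 -3.42900e-01  2.34856e+01  4.00000e-03] 169.67
c 0.088 [ 5.73500e-01 -3.40900e-01  2.25475e+01  4.00000e-03] 109.34
c 0.072 [ 5.7920e-01 -3.3840e-01  2.3165e+01  4.5000e-03] 76.7
d 0.12 [ 5.80500e-01 -2.39000e-01  1.57547e+01  4.10000e-03] 335.97
d 0.104 [ 5.85500e-01 -2.37100e-01  1.44893e+01  4.00000e-03] 260.85
d 0.088 [ 5.78800e-01 -2.38500e-01  1.61328e+01  4.00000e-03] 183.57
d 0.072 [ 5.75400e-01 -2.39800e-01  1.55023e+01  3.90000e-03] 110.04
plate [[ 0.5475  0.09    0.015 ]
 [ 0.5551 -0.102   0.015 ]
 [ 0.4168 -0.1076  0.015 ]
 [ 0.4092  0.0821  0.015 ]
 [ 0.4829 -0.0071  0.015 ]]
[[ 0.4178 -0.0981  0.015 ]
 [ 0.4117  0.085   0.015 ]
 [ 0.547   0.0936  0.015 ]
 [ 0.4699 -0.0108  0.015 ]]
knob [ 0.6245 -0.0019  0.1857] [[ 0.6247 -0.0022  0.186 ]] [[ 0.6245 -0.0014  0.186 ]]
tray [[0.688 0.406 0.025]
 [0.683 0.162 0.025]
 [0.526 0.165 0.025]
 [0.53  0.405 0.025]] [[0.529 0.177 0.025]
 [0.539 0.409 0.025]
 [0.683 0.173 0.025]]
bin [[0.516 0.403 0.055]
 [0.514 0.158 0.055]
 [0.357 0.162 0.055]
 [0.359 0.403 0.055]] [[0.364 0.168 0.055]
 [0.364 0.403 0.055]
 [0.512 0.402 0.055]
 [0.508 0.165 0.055]]
```

Run:
```python
from h import *
t=cam("top");s=cam("scene")
print(t["bgr"].max(2)[204:234:2,374:396]);print(s["bgr"].max(2)[184:214:2,222:248])
```

```text
[[157 156 155 155 155 156 157 157 157 156 157 157 156 157 156 156 157 156
  156 155 154 155]
 [157 145 113 102 103 100  96  94  93  93  93  93  94 102 118 133 148 156
  156 154 154 154]
 [157 146 108  93  94  85  58  47  49  48  49  49  49  47  49  82 128 154
  157 156 155 154]
 [159 146 108  94  95  86  60  51  50  49  50  51  52  50  54  83 129 154
  157 155 155 154]
 [157 145 107  94  95  87  60  50  49  49  51  51  49  51  52  82 129 154
  157 155 155 154]
 [157 145 106  93  94  86  61  48  50  50  49  51  49  50  54  83 128 155
  157 156 157 156]
 [158 145 108  94  94  86  59  51  52  51  51  50  51  50  54  83 130 155
  157 155 156 155]
 [159 146 108  94  95  84  57  48  52  51  51  50  50  48  54  84 132 156
  158 155 155 154]
 [157 144 108  93  95  86  58  49  51  53  53  51  52  51  52  83 129 156
  158 156 156 155]
 [157 144 107  95  96  85  59  50  51  53  51  51  50  49  52  84 129 155
  158 156 156 155]
 [157 143 107  94  96  88  63  52  50  51  49  50  51  48  53  84 131 156
  157 157 156 156]
 [159 145 108  94  96  88  66  52  50  53  54  52  53  49  53  85 131 156
  1
[... 1231 characters left out ...]
27  29  52
   83  94  95  93  96  96  97 120]
 [175 170 138  65  48  47  49  51  53  55  53  56  51  39  32  33  48  85
   94  94  95  94  93 105 146 167]
 [176 176 168  88  39  36  33  31  33  36  36  38  36  27  33  54  85  94
   96  95  93  95  97 121 170 175]
 [177 177 175 157  82  52  45  41  38  33  33  31  30  30  52  86  94  95
   96  94  95  97 115 167 174 174]
 [176 177 176 175 138 116 109 105 105  93  91  86  76  75  89  94  96  95
   95  95  96 112 148 171 174 171]
 [177 177 176 176 173 170 145 104  97  99  99 102 102 100  97  93  97  94
   94  98 120 168 174 175 166 125]
 [177 175 175 176 174 175 174 145 104  96  96  95  96  95  95  97  96  97
   96 114 169 175 171 149  93  59]]
```

```bash
sed -i 's/lo=32.,hi=70./lo=56.,hi=95./' h.py
python3 - <<'E'
from h import *
t=cam("top");s=cam("scene")
for n,x,y,a in(("b",.424,-.208,0),("c",.579,-.331,27),("d",.581,-.231,12)):
    for L in(.12,.104,.088,.072):
        p,f=fit([t,s],[x,y,np.radians(a),.024],L);print(n,L,p.round(4),round(f,2))
E
```

```text
b 0.12 [ 0.4215 -0.2159 -0.6459  0.0041] 104.19
b 0.104 [ 0.4172 -0.2159 -0.7642  0.0046] 33.71
b 0.088 [ 0.4214 -0.2142 -1.3425  0.013 ] 23.67
b 0.072 [ 0.428  -0.2145 -1.2644  0.0115] 90.33
c 0.12 [ 5.70000e-01 -3.44600e-01  2.76623e+01  4.30000e-03] 181.85
c 0.104 [ 5.72100e-01 -3.42600e-01  2.63159e+01  1.04000e-02] 110.82
c 0.088 [ 5.75100e-01 -3.38700e-01  2.57009e+01  2.10000e-02] 42.36
c 0.072 [ 0.5774 -0.3353 23.5914  0.0299] 17.91
d 0.12 [ 5.93900e-01 -2.34700e-01  1.60497e+01  4.00000e-03] 257.65
d 0.104 [ 5.86200e-01 -2.37100e-01  1.57846e+01  4.00000e-03] 179.83
d 0.088 [ 5.75500e-01 -2.40100e-01  1.69338e+01  4.10000e-03] 100.87
d 0.072 [ 5.77200e-01 -2.38100e-01  1.46888e+01  1.11000e-02] 35.09
```

```bash
cat > fitall.py <<'E'
from h import *
t=cam("top");s=cam("scene")
for n,x,y,a,L in(("b",.421,-.214,-1,.104),("c",.577,-.335,24,.088),("d",.578,-.236,14,.072)):
    print(n,min(((round(f,1),dL,dW,p.round(4).tolist()) for dL in(0,.004,.008,.012) for dW in(0,.003,.006) for p,f in [fit([t,s],[x,y,np.radians(a),.024],L-dL,W=.038-dW)]),key=lambda q:q[0]))
E
sed -i 's/def fit(cs,p0,L,z0=0.,/def fit(cs,p0,L,z0=0.,W=.038,/; s/2\*half,2\*half,z0=z0)-d/2*half,2*half,z0=z0,W=W)-d/' h.py; python3 fitall.py
```

```text
b (np.float64(8.3), 0.012, 0.003, [0.4208, -0.2145, -1.0836, 0.0128])
c (np.float64(8.5), 0.012, 0.003, [0.5776, -0.3353, 23.3025, 0.0309])
d (np.float64(5.3), 0.012, 0.003, [0.5786, -0.2358, 13.3441, 0.0213])
```

```bash
cat > gfit.py <<'E'
from h import *
t=cam("top");s=cam("scene")
def resp(c):
    g=cv2.cvtColor(c["bgr"],cv2.COLOR_BGR2GRAY);up=cv2.resize(g,None,fx=4,fy=4,interpolation=cv2.INTER_CUBIC)
    bh=cv2.morphologyEx(up,cv2.MORPH_BLACKHAT,np.ones((17,17)));gb=cv2.GaussianBlur(up.astype(np.float32),(0,0),3)
    return cv2.GaussianBlur(bh.astype(np.float32),(0,0),2),np.hypot(cv2.Sobel(gb,5,1,0),cv2.Sobel(gb,5,0,1))
def samp(I,c,P):
    q=((w2p(c,P)+.5)*4-.5).astype(np.float32);return np.minimum(cv2.remap(I,q[:,:1],q[:,1:],1),60).mean()
u=np.linspace(-1,1,80);z=0*u
cross=np.vstack([np.c_[.062*u,z,z+.015],np.c_[z,.068*u,z+.015]])
edge=np.vstack([np.c_[.07*u,z+k*.095,z+.015] for k in(-1,1)]+[np.c_[z+k*.07,.095*u,z+.015] for k in(-1,1)])
R={id(c):resp(c) for c in(t,s)}
def tr(P,v):
    a=np.radians(v[2]);return np.c_[v[0]+np.cos(a)*P[:,0]-np.sin(a)*P[:,1],v[1]+np.sin(a)*P[:,0]+np.cos(a)*P[:,1],P[:,2]]
def run(cs,wc,we):
    best=None
    for x in np.arange(.470,.492,.002):
        for y in np.arange(-.016,.004,.002):
            for a in(1,2.5,4):
                v=(x,y,a);sc=-sum(wc*samp(R[id(c)][0],c,tr(cross,v))+we*samp(R[id(c)][1],c,tr(edge,v)) for c in cs)
                if best is None or sc<best[0]: best=(sc,v)
    f=lambda w:-sum(wc*samp(R[id(c)][0],c,tr(cross,(w[0]/1e3,w[1]/1e3,w[2])))+we*samp(R[id(c)][1],c,tr(edge,(w[0]/1e3,w[1]/1e3,w[2]))) for c in cs)
    w0=np.array([best[1][0]*1e3,best[1][1]*1e3,best[1][2]]);r=minimize(f,w0,method="Nelder-Mead",options=dict(initial_simplex=[w0,w0+[2,0,0],w0+[0,2,0],w0+[0,0,1]]));return r.x.round(2),round(r.fun,2)
for nm,cs in(("top",[t]),("scene",[s]),("both",[t,s])):
    print(nm,run(cs,1,0),run(cs,0,1),run(cs,1,.3))
E
python3 gfit.py; python3 fitall.py | head -1
```

```text
top (array([480.98,  -9.3 ,   3.43]), np.float64(-13.99)) (array([480.96,  -9.89,   2.6 ]), np.float64(-48.4)) (array([481.01,  -9.56,   2.94]), np.float64(-28.39))
scene (array([481.19,  -6.58,   2.95]), np.float64(-16.14)) (array([481.87,  -4.55,   1.82]), np.float64(-42.97)) (array([481.34,  -6.05,   2.35]), np.float64(-28.48))
both (array([481.13,  -7.66,   3.22]), np.float64(-29.01)) (array([481.4 , -10.24,   2.55]), np.float64(-83.8)) (array([481.23,  -7.83,   2.83]), np.float64(-53.59))
b (np.float64(9.7), 0.012, 0.003, [0.4207, -0.2146, -0.5043, 0.0125])
```

Stage centre is about (0.481, -0.008) with yaw about 2.9°. Lining b is at (0.421, -0.2145), yaw -0.8°. Moving above b now.

Call:
jog_arm(
  series=[
    {"roll": 0.105, "claw": 0.065},
    {"roll": 0.105},
    {"roll": 0.105},
    {"roll": 0.105},
    {"tx": 0.0204, "ty": -0.029, "tz": 0.011},
    {"tx": 0.0204, "ty": -0.029, "tz": 0.011},
    {"tx": 0.0204, "ty": -0.029, "tz": 0.011},
    {"tx": 0.0204, "ty": -0.029, "tz": 0.011},
    {"tx": 0.0204, "ty": -0.029, "tz": 0.011},
    {"tx": 0.0204, "ty": -0.029, "tz": 0.011},
    {"tx": 0.0204, "ty": -0.029, "tz": 0.011},
    {"tx": 0.0204, "ty": -0.029, "tz": 0.011},
    {"tx": 0.0204, "ty": -0.029, "tz": 0.011},
    {"tx": 0.0204, "ty": -0.029, "tz": 0.011},
    {},
    {},
  ],
)

```text
validation failed for argument at $.se...
```

Call:
jog_arm(
  series=[
    {"tx": 0, "ty": 0, "tz": 0, "roll": 0.105, "claw": 0.065},
  ],
)

```text
time_s: 0.88
position: [0.2172, -0.5053, 0.1931]
tool_rot: [180.0, -0.0, 17.3]
force: [0.0, 0.8, 0.2]
gripper_width: 0.0753
finger_force: 0.0
```

Call:
jog_arm(
  series=[
    {"tx": 0, "ty": 0, "tz": 0, "roll": 0.105, "claw": 0.065},
    {"tx": 0, "ty": 0, "tz": 0, "roll": 0.105, "claw": 0.065},
    {"tx": 0, "ty": 0, "tz": 0, "roll": 0.105, "claw": 0.065},
    {"tx": 0.0204, "ty": -0.029, "tz": 0.011, "roll": 0, "claw": 0.065},
    {"tx": 0.0204, "ty": -0.029, "tz": 0.011, "roll": 0, "claw": 0.065},
    {"tx": 0.0204, "ty": -0.029, "tz": 0.011, "roll": 0, "claw": 0.065},
    {"tx": 0.0204, "ty": -0.029, "tz": 0.011, "roll": 0, "claw": 0.065},
    {"tx": 0.0204, "ty": -0.029, "tz": 0.011, "roll": 0, "claw": 0.065},
    {"tx": 0.0204, "ty": -0.029, "tz": 0.011, "roll": 0, "claw": 0.065},
    {"tx": 0.0204, "ty": -0.029, "tz": 0.011, "roll": 0, "claw": 0.065},
    {"tx": 0.0204, "ty": -0.029, "tz": 0.011, "roll": 0, "claw": 0.065},
    {"tx": 0.0204, "ty": -0.029, "tz": 0.011, "roll": 0, "claw": 0.065},
    {"tx": 0.0204, "ty": -0.029, "tz": 0.011, "roll": 0, "claw": 0.065},
    {"tx": 0, "ty": 0, "tz": 0, "roll": 0, "claw": 0.065},
    {"tx": 0, "ty": 0, "tz": 0, "roll": 0, "claw": 0.065},
  ],
)

```text
time_s: 2.13
position: [0.4256, -0.2163, 0.0826]
tool_rot: [-180.0, 0.1, -0.6]
force: [-0.6, -0.6, -0.1]
gripper_width: 0.065
finger_force: 0.0
```

Call:
jog_arm(
  series=[
    {"tx": -0.005, "ty": -0.002, "tz": 0.02, "roll": 0, "claw": 0.065},
    {"tx": 0, "ty": 0, "tz": 0.02, "roll": 0, "claw": 0.065},
    {"tx": 0, "ty": 0, "tz": 0.02, "roll": 0, "claw": 0.065},
    {"tx": 0, "ty": 0, "tz": 0.012, "roll": 0, "claw": 0.065},
    {"tx": 0, "ty": 0, "tz": 0.007, "roll": 0, "claw": 0.065},
    {"tx": 0, "ty": 0, "tz": 0, "roll": 0, "claw": 0.065},
    {"tx": 0, "ty": 0, "tz": 0, "roll": 0, "claw": 0.02},
    {"tx": 0, "ty": 0, "tz": 0, "roll": 0, "claw": 0.02},
    {"tx": 0, "ty": 0, "tz": 0, "roll": 0, "claw": 0.02},
    {"tx": 0, "ty": 0, "tz": 0, "roll": 0, "claw": 0.02},
    {"tx": 0, "ty": 0, "tz": 0, "roll": 0, "claw": 0.02},
    {"tx": 0, "ty": 0, "tz": 0, "roll": 0, "claw": 0.02},
  ],
  squeeze=50,
)

```text
time_s: 3.13
position: [0.4205, -0.2163, 0.0045]
tool_rot: [180.0, -0.0, -0.8]
force: [-0.6, -0.3, -0.0]
gripper_width: 0.0201
finger_force: 0.0
```

Run:
```python
from h import *
t=cam("top");s=cam("scene")
a=cv2.resize(t["bgr"][150:250,340:440],None,fx=4,fy=4,interpolation=2);b=cv2.resize(s["bgr"][140:240,220:320],None,fx=4,fy=4,interpolation=2)
cv2.imwrite("pics/m1.png",np.hstack([a,b]))
```

```text
(no output)
```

View pics/m1.png

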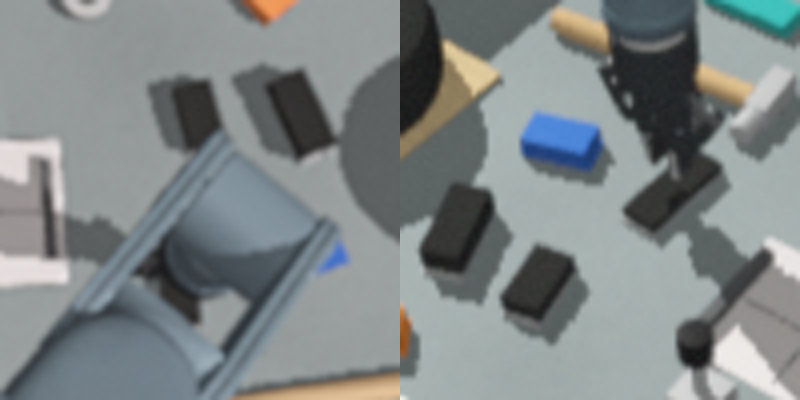

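The top view at (180,300) and the scene view at (680,185) show lining b still in place. The closed fingertips passed above it, so the tips stand farther back than I assumed. I will open and go lower in small steps, watching the force.

Call:
jog_arm(
  series=[
    {"tx": 0, "ty": 0, "tz": -0.01, "roll": 0, "claw": 0.06},
    {"tx": 0, "ty": 0, "tz": 0, "roll": 0, "claw": 0.06},
    {"tx": 0, "ty": 0, "tz": 0, "roll": 0, "claw": 0.06},
    {"tx": 0, "ty": 0, "tz": 0, "roll": 0, "claw": 0.06},
    {"tx": 0, "ty": 0, "tz": 0.008, "roll": 0, "claw": 0.06},
    {"tx": 0, "ty": 0, "tz": 0.004, "roll": 0, "claw": 0.06},
    {"tx": 0, "ty": 0, "tz": 0.002, "roll": 0, "claw": 0.06},
    {"tx": 0, "ty": 0, "tz": 0, "roll": 0, "claw": 0.06},
  ],
)

```text
time_s: 3.9
position: [0.4195, -0.2156, -0.001]
tool_rot: [-179.9, 0.1, -0.8]
force: [0.4, 0.3, -0.3]
gripper_width: 0.0603
finger_force: 0.0
```

Call:
jog_arm(
  series=[
    {"tx": 0, "ty": 0, "tz": 0.002, "roll": 0, "claw": 0.06},
    {"tx": 0, "ty": 0, "tz": 0, "roll": 0, "claw": 0.06},
  ],
)

```text
time_s: 4.07
position: [0.4201, -0.216, -0.0023]
tool_rot: [-180.0, 0.0, -0.8]
force: [-0.4, 0.4, 0.1]
gripper_width: 0.0601
finger_force: 0.0
```

Call:
jog_arm(
  series=[
    {"tx": 0, "ty": 0, "tz": 0.001, "roll": 0, "claw": 0.06},
    {"tx": 0, "ty": 0, "tz": 0, "roll": 0, "claw": 0.06},
  ],
)

```text
time_s: 4.23
position: [0.4203, -0.2162, -0.0029]
tool_rot: [180.0, -0.0, -0.8]
force: [0.1, -0.1, 0.5]
gripper_width: 0.0603
finger_force: 0.0
```

Try a close here, with a floor of 35 mm so that a miss can't reach the bench.

Call:
jog_arm(
  series=[
    {"tx": 0, "ty": 0, "tz": 0, "roll": 0, "claw": 0.045},
    {"tx": 0, "ty": 0, "tz": 0, "roll": 0, "claw": 0.033},
    {"tx": 0, "ty": 0, "tz": 0, "roll": 0, "claw": 0.033},
    {"tx": 0, "ty": 0, "tz": 0, "roll": 0, "claw": 0.033},
    {"tx": 0, "ty": 0, "tz": 0, "roll": 0, "claw": 0.033},
  ],
)

```text
time_s: 4.65
position: [0.4203, -0.2162, -0.0028]
tool_rot: [180.0, -0.0, -0.8]
force: [-0.2, 0.0, 0.1]
gripper_width: 0.0332
finger_force: 0.0
```

Run:
```python
from h import *
s=cam("scene");t=cam("top")
crop(s,260,150,60,55,10,"m2.png")
print(w2p(s,[(.4203,-.2162,0),(.4203,-.2162,.016),(.4203,-.2,0.016),(.4203,-.2332,.016)]), get_state()["q"])
```

```text
[[287.69914249 188.17750131]
 [287.3339958  185.31532283]
 [290.70256877 187.2668562 ]
 [283.82926992 183.28490263]] [-4.07802983e+01  2.04716943e+01  1.12169708e+02  1.25828458e-03
  4.73523570e+01  5.00325963e+01]
```

View pics/m2.png

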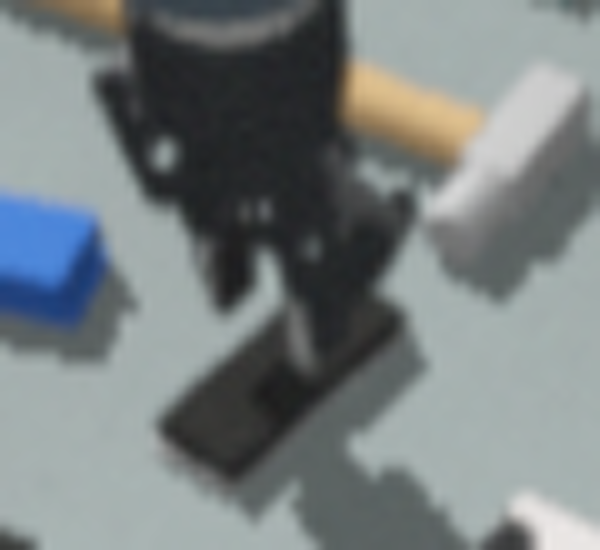

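The scene crop shows the tips ((225,305) and (310,375) in the crop) still above the lining, which lies unmoved beneath them. I will open and feel downward.

Call:
jog_arm(
  series=[
    {"tx": 0, "ty": 0, "tz": 0, "roll": 0, "claw": 0.06},
    {"tx": 0, "ty": 0, "tz": 0, "roll": 0, "claw": 0.06},
    {"tx": 0, "ty": 0, "tz": 0, "roll": 0, "claw": 0.06},
    {"tx": 0, "ty": 0, "tz": 0.003, "roll": 0, "claw": 0.06},
    {"tx": 0, "ty": 0, "tz": 0, "roll": 0, "claw": 0.06},
  ],
)

```text
time_s: 5.17
position: [0.4201, -0.216, -0.0063]
tool_rot: [-180.0, 0.0, -0.8]
force: [0.2, 0.5, -0.3]
gripper_width: 0.0601
finger_force: 0.0
```

Call:
jog_arm(
  series=[
    {"tx": 0, "ty": 0, "tz": 0.002, "roll": 0, "claw": 0.06},
    {"tx": 0, "ty": 0, "tz": 0, "roll": 0, "claw": 0.06},
  ],
)

```text
time_s: 5.33
position: [0.4201, -0.216, -0.0083]
tool_rot: [-180.0, 0.0, -0.8]
force: [0.0, -0.2, 0.3]
gripper_width: 0.06
finger_force: 0.0
```

Call:
jog_arm(
  series=[
    {"tx": 0, "ty": 0, "tz": 0.002, "roll": 0, "claw": 0.06},
    {"tx": 0, "ty": 0, "tz": 0, "roll": 0, "claw": 0.06},
  ],
)

```text
time_s: 5.5
position: [0.4201, -0.2161, -0.0102]
tool_rot: [-180.0, 0.0, -0.8]
force: [-0.1, 0.1, -0.3]
gripper_width: 0.0605
finger_force: 0.0
```

Call:
jog_arm(
  series=[
    {"tx": 0, "ty": 0, "tz": 0.001, "roll": 0, "claw": 0.06},
    {"tx": 0, "ty": 0, "tz": 0, "roll": 0, "claw": 0.06},
  ],
)

```text
time_s: 5.67
position: [0.4202, -0.2161, -0.011]
tool_rot: [-180.0, 0.0, -0.8]
force: [-0.0, 0.1, 0.3]
gripper_width: 0.0596
finger_force: 0.0
```

Call:
jog_arm(
  series=[
    {"tx": 0, "ty": 0, "tz": 0, "roll": 0, "claw": 0.045},
    {"tx": 0, "ty": 0, "tz": 0, "roll": 0, "claw": 0.033},
    {"tx": 0, "ty": 0, "tz": 0, "roll": 0, "claw": 0.033},
    {"tx": 0, "ty": 0, "tz": 0, "roll": 0, "claw": 0.033},
    {"tx": 0, "ty": 0, "tz": 0, "roll": 0, "claw": 0.033},
  ],
)

```text
time_s: 6.08
position: [0.4203, -0.2162, -0.0108]
tool_rot: [180.0, -0.0, -0.8]
force: [-0.5, -0.1, 0.4]
gripper_width: 0.0332
finger_force: 0.0
```

Call:
jog_arm(
  series=[
    {"tx": 0, "ty": 0, "tz": 0.002, "roll": 0, "claw": 0.033},
    {"tx": 0, "ty": 0, "tz": 0, "roll": 0, "claw": 0.033},
  ],
)

```text
time_s: 6.25
position: [0.4201, -0.2161, -0.0131]
tool_rot: [-180.0, 0.0, -0.8]
force: [-0.3, 0.1, -0.0]
gripper_width: 0.033
finger_force: 0.0
```

Call:
jog_arm(
  series=[
    {"tx": 0, "ty": 0, "tz": 0.001, "roll": 0, "claw": 0.033},
    {"tx": 0, "ty": 0, "tz": 0, "roll": 0, "claw": 0.033},
  ],
)

```text
time_s: 6.42
position: [0.4202, -0.2161, -0.0141]
tool_rot: [-180.0, 0.0, -0.8]
force: [0.1, -0.0, 0.5]
gripper_width: 0.0331
finger_force: 0.0
```

Run:
```python
from h import *
s=cam("scene");t=cam("top")
crop(s,230,90,110,110,5,"m3.png")
q=get_state();print({k:np.round(v,3).tolist() for k,v in q.items()})
```

```text
{'time_s': 6.517, 'q': [-40.781, 21.557, 112.689, 0.002, 45.766, 50.033], 'qd': [-0.037, -0.138, 0.012, -0.066, 0.058, 0.071], 'tau': [-0.002, -41.256, -19.0, -0.0, -0.002, -0.0], 'position': [0.42, -0.216, -0.014], 'tool_rot': [-179.991, 0.008, -0.816], 'force': [0.043, -0.468, -0.616], 'wrist_torque': [-0.017, -0.021, -0.045], 'finger_force': 0.0, 'gripper_width': 0.033}
```

View pics/m3.png

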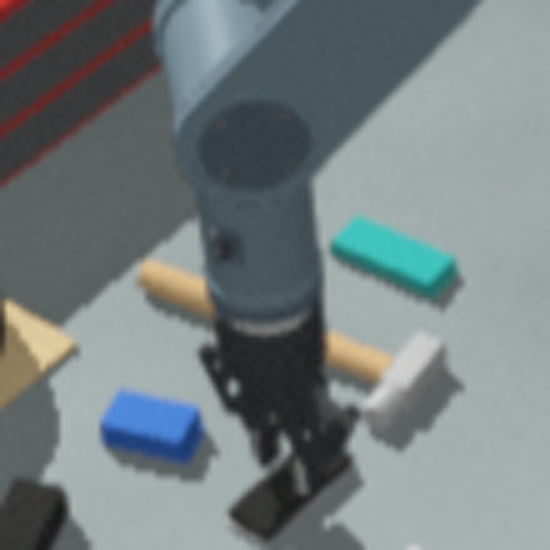

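Call:
jog_arm(
  series=[
    {"tx": 0, "ty": 0, "tz": 0.002, "roll": 0, "claw": 0.033},
    {"tx": 0, "ty": 0, "tz": 0, "roll": 0, "claw": 0.033},
  ],
)

```text
time_s: 6.68
position: [0.4201, -0.2161, -0.0161]
tool_rot: [-180.0, 0.0, -0.8]
force: [-0.6, 0.3, -0.5]
gripper_width: 0.0325
finger_force: 0.0
```

Call:
jog_arm(
  series=[
    {"tx": 0, "ty": 0, "tz": 0.002, "roll": 0, "claw": 0.033},
    {"tx": 0, "ty": 0, "tz": 0, "roll": 0, "claw": 0.033},
  ],
)

```text
time_s: 6.85
position: [0.4201, -0.216, -0.0182]
tool_rot: [-180.0, 0.0, -0.8]
force: [-0.7, 0.4, 0.5]
gripper_width: 0.0331
finger_force: 0.0
```

Call:
jog_arm(
  series=[
    {"tx": 0, "ty": 0, "tz": 0.002, "roll": 0, "claw": 0.033},
    {"tx": 0, "ty": 0, "tz": 0, "roll": 0, "claw": 0.033},
  ],
)

```text
time_s: 7.02
position: [0.4201, -0.216, -0.0202]
tool_rot: [-180.0, 0.0, -0.8]
force: [0.1, -0.4, 0.4]
gripper_width: 0.0329
finger_force: 0.0
```

Run:
```python
from h import *
s=cam("scene");t=cam("top")
a=cv2.resize(s["bgr"][160:205,265:310],None,fx=9,fy=9,interpolation=cv2.INTER_CUBIC)
b=cv2.resize(t["bgr"][195:240,365:405],None,fx=9,fy=9,interpolation=cv2.INTER_CUBIC)
a=cv2.convertScaleAbs(a,alpha=1.6);b=cv2.convertScaleAbs(b,alpha=1.6)
cv2.imwrite("pics/m4.png",np.hstack([a,b]))
```

```text
(no output)
```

View pics/m4.png

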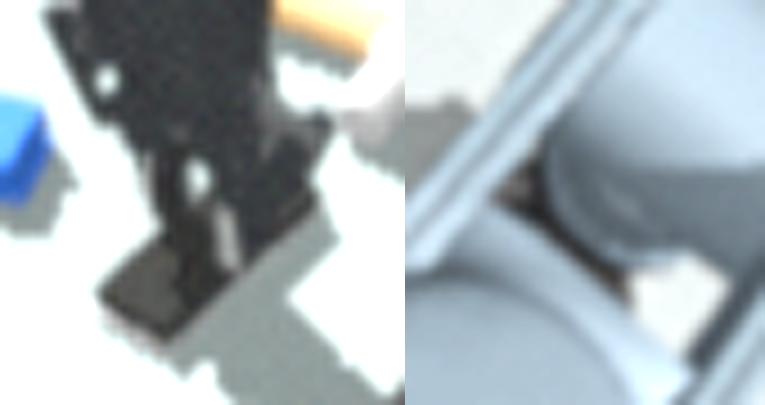

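The left crop shows the tips just above the lining's top now, with the shadow almost meeting the tip. So the reported TCP z reads roughly 30 mm too low. I will open, go 10 mm lower and close.

Call:
jog_arm(
  series=[
    {"tx": 0, "ty": 0, "tz": 0, "roll": 0, "claw": 0.06},
    {"tx": 0, "ty": 0, "tz": 0, "roll": 0, "claw": 0.06},
    {"tx": 0, "ty": 0, "tz": 0, "roll": 0, "claw": 0.06},
    {"tx": 0, "ty": 0, "tz": 0.004, "roll": 0, "claw": 0.06},
    {"tx": 0, "ty": 0, "tz": 0.003, "roll": 0, "claw": 0.06},
    {"tx": 0, "ty": 0, "tz": 0, "roll": 0, "claw": 0.06},
  ],
)

```text
time_s: 7.62
position: [0.4198, -0.2158, -0.0276]
tool_rot: [-180.0, 0.1, -0.8]
force: [0.1, -0.2, -0.2]
gripper_width: 0.0603
finger_force: 0.0
```

Call:
jog_arm(
  series=[
    {"tx": 0, "ty": 0, "tz": 0.002, "roll": 0, "claw": 0.06},
    {"tx": 0, "ty": 0, "tz": 0, "roll": 0, "claw": 0.06},
  ],
)

```text
time_s: 7.78
position: [0.42, -0.216, -0.0293]
tool_rot: [-180.0, 0.0, -0.8]
force: [-0.6, -0.5, 0.3]
gripper_width: 0.06
finger_force: 0.0
```

Call:
jog_arm(
  series=[
    {"tx": 0, "ty": 0, "tz": 0, "roll": 0, "claw": 0.045},
    {"tx": 0, "ty": 0, "tz": 0, "roll": 0, "claw": 0.033},
    {"tx": 0, "ty": 0, "tz": 0, "roll": 0, "claw": 0.033},
    {"tx": 0, "ty": 0, "tz": 0, "roll": 0, "claw": 0.033},
    {"tx": 0, "ty": 0, "tz": 0, "roll": 0, "claw": 0.033},
  ],
)

```text
time_s: 8.2
position: [0.4204, -0.2164, -0.0285]
tool_rot: [180.0, -0.0, -0.8]
force: [-2.0, 0.1, 5.6]
gripper_width: 0.0362
finger_force: 50.2
```

Gripped. Lift and carry to the stage.

Call:
jog_arm(
  series=[
    {"tx": 0, "ty": 0, "tz": -0.005, "roll": 0, "claw": 0.03},
    {"tx": 0, "ty": 0, "tz": -0.02, "roll": 0, "claw": 0.03},
    {"tx": 0, "ty": 0, "tz": -0.035, "roll": 0, "claw": 0.03},
    {"tx": 0, "ty": 0, "tz": -0.03, "roll": 0, "claw": 0.03},
    {"tx": 0.0097, "ty": -0.0349, "tz": 0, "roll": 0, "claw": 0.03},
    {"tx": 0.0097, "ty": -0.0349, "tz": 0, "roll": 0, "claw": 0.03},
    {"tx": 0.0097, "ty": -0.0349, "tz": 0, "roll": 0, "claw": 0.03},
    {"tx": 0.0097, "ty": -0.0349, "tz": 0, "roll": 0, "claw": 0.03},
    {"tx": 0.0097, "ty": -0.0349, "tz": 0, "roll": 0, "claw": 0.03},
    {"tx": 0.0097, "ty": -0.0349, "tz": 0, "roll": 0, "claw": 0.03},
    {"tx": 0, "ty": 0, "tz": 0, "roll": -0.1168, "claw": 0.03},
    {"tx": 0, "ty": 0, "tz": 0, "roll": -0.1168, "claw": 0.03},
    {"tx": 0, "ty": 0, "tz": 0, "roll": -0.1168, "claw": 0.03},
    {"tx": 0, "ty": 0, "tz": 0, "roll": -0.1168, "claw": 0.03},
    {"tx": 0, "ty": 0, "tz": 0, "roll": -0.1168, "claw": 0.03},
    {"tx": 0, "ty": 0, "tz": 0, "roll": -0.1168, "claw": 0.03},
    {"tx": 0, "ty": 0, "tz": 0, "roll": -0.1168, "claw": 0.03},
    {"tx": 0, "ty": 0, "tz": 0, "roll": -0.1168, "claw": 0.03},
    {"tx": 0, "ty": 0, "tz": 0, "roll": -0.1168, "claw": 0.03},
    {"tx": 0, "ty": 0, "tz": 0, "roll": -0.1168, "claw": 0.03},
  ],
  squeeze=60,
)

```text
time_s: 9.87
position: [0.481, -0.0074, 0.0609]
tool_rot: [-179.9, -0.0, 66.4]
force: [-0.5, -0.5, -1.6]
gripper_width: 0.0358
finger_force: 60.8
```

Call:
jog_arm(
  series=[
    {"tx": 0, "ty": 0, "tz": 0, "roll": -0.1168, "claw": 0.03},
    {"tx": 0, "ty": 0, "tz": 0, "roll": -0.1168, "claw": 0.03},
    {"tx": 0, "ty": 0, "tz": 0, "roll": -0.1168, "claw": 0.03},
    {"tx": 0, "ty": 0, "tz": 0, "roll": -0.1168, "claw": 0.03},
    {"tx": 0, "ty": 0, "tz": 0, "roll": 0, "claw": 0.03},
    {"tx": 0, "ty": 0, "tz": 0, "roll": 0, "claw": 0.03},
  ],
)

```text
time_s: 10.37
position: [0.4811, -0.0075, 0.0609]
tool_rot: [-180.0, -0.0, 92.7]
force: [-0.8, -0.1, -1.0]
gripper_width: 0.0356
finger_force: 60.8
```

Run:
```python
from h import *
s=cam("scene");t=cam("top")
a=cv2.resize(s["bgr"][160:260,260:380],None,fx=4,fy=4,interpolation=cv2.INTER_CUBIC)
b=cv2.resize(t["bgr"][140:240,290:370],None,fx=4,fy=4,interpolation=cv2.INTER_CUBIC)
cv2.imwrite("pics/m5.png",np.hstack([a,b]))
```

```text
(no output)
```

View pics/m5.png

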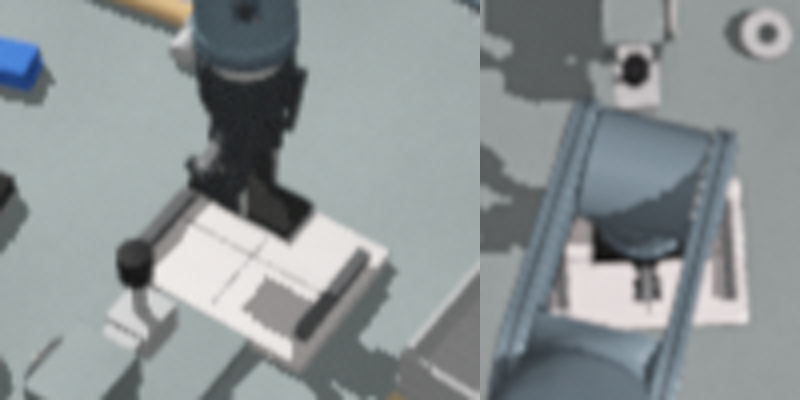

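The carried lining shows at scene crop (285,210), partly hidden by the gripper. The stage cross is at (255,255). I compare its visible end corners with the prediction.

Run:
```python
from h import *
s=cam("scene");t=cam("top")
a=np.radians(92.8);e=np.array([np.cos(a),np.sin(a)]);n=np.array([-e[1],e[0]])
for L,W,z in((.104,.038,.0894),(.104,.038,.0944),(.092,.035,.1054)):
  P=[(*(np.array([.481,-.0075])+e*i*L/2+n*j*W/2),z) for i in(1,-1) for j in(1,-1)]
  print(L,z,w2p(s,P).round(1).tolist(),w2p(t,P).round(1).tolist())
print(w2p(s,[(.481,-.008,.015)]))
np.set_printoptions(linewidth=250)
print(s["bgr"].max(2)[203:226,318:344])
print(t["bgr"].max(2)[192:210,308:345])
```

```text
0.104 0.0894 [[338.5, 212.9], [332.1, 220.7], [312.5, 199.3], [305.8, 206.7]] [[316.6, 206.6], [316.1, 196.5], [344.6, 205.0], [344.0, 194.9]]
0.104 0.0944 [[338.5, 211.9], [332.1, 219.7], [312.4, 198.4], [305.7, 205.7]] [[316.6, 206.5], [316.1, 196.3], [344.7, 204.9], [344.0, 194.7]]
0.092 0.1054 [[336.8, 209.3], [330.7, 216.5], [313.5, 197.3], [307.3, 204.1]] [[318.1, 205.6], [317.6, 196.2], [343.1, 204.2], [342.5, 194.8]]
[[322.37270212 223.16593653]]
[[ 46  43  40  41  51  48  39  32  34  43  80 138 174 178 178 178 178 178 179 178 177 179 177 177 177 176]
 [ 42  45  41  42  51  55  44  36  34  42  80 140 173 176 177 178 178 178 179 177 177 179 179 178 178 176]
 [ 43  42  38  42  51  54  52  43  37  40  71 125 162 173 175 176 178 178 177 176 177 177 179 178 177 176]
 [ 41  45  43  48  53  56  55  53  44  35  47  80 123 148 163 174 176 178 177 176 176 176 178 178 177 176]
 [ 38  44  56  77  56  56  56  53  53  40  35  42  58  86 123 147 163 175 178 176 176 176 177 176 177 176]
 [ 38  54  90  99  61  52  56  53  51  46  34  33  34  40  59  86 126 157 174 176 176 177 176 176 176 176]
[... 3839 characters left out ...]
06 111 117 120 122 126 121  67  36  47  53  46  54 105 157 181 192 194 186 154 138 129 114 123]
 [130 106  99 155 205 222 223 223 220 207 193 191 193 194 195 197 198 198 201 189 125  56  62  76  65  84 157 208 221 226 227 216 171 141 127 108 127]
 [124  94 103 157 208 226 227 226 226 225 224 225 225 226 226 226 226 227 228 218 170 103  92 112 100 120 187 224 230 229 229 214 156 133 125 109 131]
 [121  93 104 149 203 226 228 227 227 228 228 228 229 228 228 228 228 229 230 222 186 129 107 124 117 120 180 217 228 228 224 203 147 129 120 113 134]
 [109  96 105 142 196 226 229 228 228 228 227 228 228 227 227 227 227 228 228 218 172 115 102 126 116  97 146 200 226 229 222 191 145 126 112 117 140]]
```

Prediction and image agree within about 1 px, so the lining is held centred. Lower onto the stage.

Call:
jog_arm(
  series=[
    {"tx": 0, "ty": 0, "tz": 0.02, "roll": 0, "claw": 0.03},
    {"tx": 0, "ty": 0, "tz": 0.02, "roll": 0, "claw": 0.03},
    {"tx": 0, "ty": 0, "tz": 0.02, "roll": 0, "claw": 0.03},
    {"tx": 0, "ty": 0, "tz": 0.008, "roll": 0, "claw": 0.03},
    {"tx": 0, "ty": 0, "tz": 0.004, "roll": 0, "claw": 0.03},
    {"tx": 0, "ty": 0, "tz": 0, "roll": 0, "claw": 0.03},
  ],
)

```text
time_s: 11.07
position: [0.481, -0.0075, -0.0114]
tool_rot: [-179.9, -0.0, 92.8]
force: [-0.3, -1.1, -1.1]
gripper_width: 0.0356
finger_force: 60.8
```

Call:
jog_arm(
  series=[
    {"tx": 0, "ty": 0, "tz": 0.0015, "roll": 0, "claw": 0.03},
    {"tx": 0, "ty": 0, "tz": 0, "roll": 0, "claw": 0.03},
  ],
)

```text
time_s: 11.23
position: [0.4823, -0.0078, -0.0116]
tool_rot: [179.9, 0.0, 92.9]
force: [-0.5, 0.1, -1.4]
gripper_width: 0.0358
finger_force: 60.8
```

Call:
jog_arm(
  series=[
    {"tx": 0, "ty": 0, "tz": 0.001, "roll": 0, "claw": 0.03},
    {"tx": 0, "ty": 0, "tz": 0, "roll": 0, "claw": 0.03},
    {"tx": 0, "ty": 0, "tz": 0, "roll": 0, "claw": 0.03},
  ],
)

```text
time_s: 11.48
position: [0.4818, -0.0077, -0.0129]
tool_rot: [180.0, 0.0, 92.9]
force: [-0.3, 0.5, -2.2]
gripper_width: 0.0356
finger_force: 60.8
```

Call:
jog_arm(
  series=[
    {"tx": 0, "ty": 0, "tz": 0.001, "roll": 0, "claw": 0.03},
    {"tx": 0, "ty": 0, "tz": 0, "roll": 0, "claw": 0.03},
    {"tx": 0, "ty": 0, "tz": 0, "roll": 0, "claw": 0.03},
  ],
)

```text
time_s: 11.73
position: [0.4818, -0.0077, -0.0135]
tool_rot: [179.9, 0.0, 92.9]
force: [-1.4, 0.8, 6.0]
gripper_width: 0.0357
finger_force: 61.7
```

Call:
jog_arm(
  series=[
    {"tx": 0, "ty": 0, "tz": 0, "roll": 0, "claw": 0.045},
    {"tx": 0, "ty": 0, "tz": 0, "roll": 0, "claw": 0.06},
    {"tx": 0, "ty": 0, "tz": 0, "roll": 0, "claw": 0.06},
    {"tx": 0, "ty": 0, "tz": -0.01, "roll": 0, "claw": 0.06},
    {"tx": 0, "ty": 0, "tz": -0.033, "roll": 0, "claw": 0.06},
    {"tx": 0, "ty": 0, "tz": -0.04, "roll": 0, "claw": 0.06},
    {"tx": 0, "ty": 0, "tz": -0.04, "roll": 0, "claw": 0.06},
    {"tx": 0, "ty": 0, "tz": -0.04, "roll": 0, "claw": 0.06},
    {"tx": 0, "ty": 0, "tz": -0.03, "roll": 0, "claw": 0.06},
    {"tx": 0, "ty": 0.0357, "tz": 0, "roll": 0, "claw": 0.06},
    {"tx": 0, "ty": 0.0357, "tz": 0, "roll": 0, "claw": 0.06},
    {"tx": 0, "ty": 0.0357, "tz": 0, "roll": 0, "claw": 0.06},
    {"tx": 0, "ty": 0.0357, "tz": 0, "roll": 0, "claw": 0.06},
    {"tx": 0, "ty": 0, "tz": 0, "roll": 0, "claw": 0.06},
    {"tx": 0, "ty": 0, "tz": 0, "roll": 0, "claw": 0.06},
  ],
)

```text
time_s: 12.98
position: [0.6247, -0.0004, 0.1777]
tool_rot: [-179.9, -0.0, 92.9]
force: [-0.3, 0.2, -0.2]
gripper_width: 0.06
finger_force: 0.0
```

```bash
cat > chk.py <<'E'
from h import *
import sys
L=float(sys.argv[1]);H=float(sys.argv[2])
s=cam("scene");t=cam("top")
for nm,cs in(("s",[s]),("t",[t]),("b",[s,t])):
    p,f=fit(cs,[.481,-.008,np.radians(92.9),H],L-.012,z0=.015,W=.035,lo=56,hi=130);print(nm,p.round(4).tolist(),round(f,1))
a=cv2.resize(s["bgr"][160:260,260:380],None,fx=4,fy=4,interpolation=cv2.INTER_CUBIC)
b=cv2.resize(t["bgr"][140:240,290:370],None,fx=4,fy=4,interpolation=cv2.INTER_CUBIC)
cv2.imwrite("pics/"+sys.argv[3],np.hstack([a,b]))
E
python3 chk.py .104 .016 m6.png
```

```text
s [0.4843, -0.0055, 93.019, 0.0129] 3.3
t [0.477, -0.0248, 118.9866, 0.004] 145.9
b [0.4835, -0.0069, 92.4777, 0.0114] 160.9
```

View pics/m6.png

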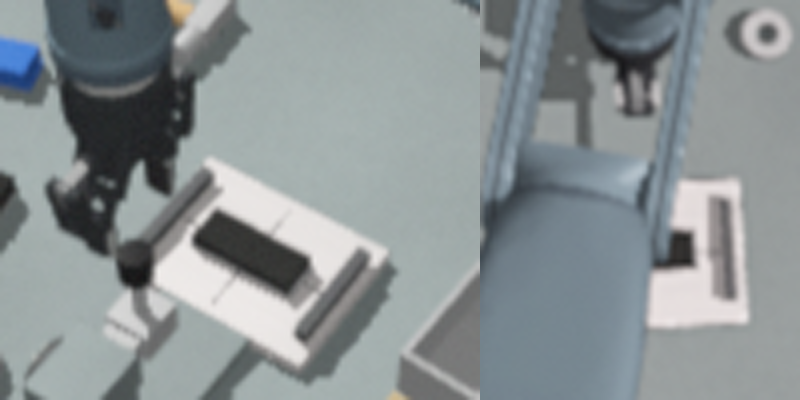

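The scene view shows lining b centred over the cross (fit within 3 mm of centre). The gripper is above the knob, which sits at crop (135,255). Lower and pinch it.

Call:
jog_arm(
  series=[
    {"tx": -0.0015, "ty": 0, "tz": 0.015, "roll": 0, "claw": 0.06},
    {"tx": 0, "ty": 0, "tz": 0.015, "roll": 0, "claw": 0.06},
    {"tx": 0, "ty": 0, "tz": 0.008, "roll": 0, "claw": 0.06},
    {"tx": 0, "ty": 0, "tz": 0, "roll": 0, "claw": 0.06},
  ],
)

```text
time_s: 13.42
position: [0.6217, -0.0017, 0.1392]
tool_rot: [-179.8, -0.1, 92.9]
force: [-0.8, 0.0, -0.7]
gripper_width: 0.06
finger_force: 0.0
```

Call:
jog_arm(
  series=[
    {"tx": 0, "ty": 0, "tz": 0.01, "roll": 0, "claw": 0.06},
    {"tx": 0, "ty": 0, "tz": 0.006, "roll": 0, "claw": 0.06},
    {"tx": 0, "ty": 0, "tz": 0, "roll": 0, "claw": 0.04},
    {"tx": 0, "ty": 0, "tz": 0, "roll": 0, "claw": 0.015},
    {"tx": 0, "ty": 0, "tz": 0, "roll": 0, "claw": 0.015},
    {"tx": 0, "ty": 0, "tz": 0, "roll": 0, "claw": 0.015},
    {"tx": 0, "ty": 0, "tz": 0, "roll": 0, "claw": 0.015},
    {"tx": 0, "ty": 0, "tz": 0, "roll": 0, "claw": 0.015},
  ],
  squeeze=30,
)

```text
time_s: 14.08
position: [0.6247, -0.002, 0.1252]
tool_rot: [179.9, 0.0, 92.9]
force: [0.4, 0.8, 1.6]
gripper_width: 0.0271
finger_force: 30.0
```

Call:
jog_arm(
  series=[
    {"tx": 0, "ty": -0.01, "tz": 0, "roll": 0, "claw": 0.015},
    {"tx": 0, "ty": -0.025, "tz": 0, "roll": 0, "claw": 0.015},
    {"tx": 0, "ty": -0.025, "tz": 0, "roll": 0, "claw": 0.015},
    {"tx": 0, "ty": -0.025, "tz": 0, "roll": 0, "claw": 0.015},
    {"tx": 0, "ty": -0.025, "tz": 0, "roll": 0, "claw": 0.015},
    {"tx": 0, "ty": -0.015, "tz": 0, "roll": 0, "claw": 0.015},
    {"tx": 0, "ty": -0.007, "tz": 0, "roll": 0, "claw": 0.015},
    {"tx": 0, "ty": 0, "tz": 0, "roll": 0, "claw": 0.015},
    {"tx": 0, "ty": 0, "tz": 0, "roll": 0, "claw": 0.015},
  ],
)

```text
time_s: 14.83
position: [0.4923, -0.0083, 0.1248]
tool_rot: [-180.0, -0.0, 92.9]
force: [-1.5, 1.5, 2.3]
gripper_width: 0.0266
finger_force: 30.6
```

Call:
jog_arm(
  series=[
    {"tx": 0, "ty": -0.004, "tz": 0, "roll": 0, "claw": 0.015},
    {"tx": 0, "ty": -0.003, "tz": 0, "roll": 0, "claw": 0.015},
    {"tx": 0, "ty": 0, "tz": 0, "roll": 0, "claw": 0.015},
    {"tx": 0, "ty": 0, "tz": 0, "roll": 0, "claw": 0.015},
  ],
)

```text
time_s: 15.17
position: [0.4856, -0.0086, 0.1245]
tool_rot: [-180.0, -0.0, 92.9]
force: [0.7, 4.3, 1.6]
gripper_width: 0.0267
finger_force: 30.6
```

Call:
jog_arm(
  series=[
    {"tx": 0, "ty": -0.003, "tz": 0, "roll": 0, "claw": 0.015},
    {"tx": 0, "ty": 0, "tz": 0, "roll": 0, "claw": 0.015},
    {"tx": 0, "ty": 0, "tz": 0, "roll": 0, "claw": 0.015},
  ],
)

```text
time_s: 15.42
position: [0.4821, -0.0088, 0.1245]
tool_rot: [-180.0, -0.0, 92.9]
force: [0.9, 4.6, 1.9]
gripper_width: 0.0266
finger_force: 30.6
```

Call:
jog_arm(
  series=[
    {"tx": 0, "ty": -0.003, "tz": 0, "roll": 0, "claw": 0.015},
    {"tx": 0, "ty": 0, "tz": 0, "roll": 0, "claw": 0.015},
    {"tx": 0, "ty": 0, "tz": 0, "roll": 0, "claw": 0.015},
  ],
)

```text
time_s: 15.67
position: [0.4803, -0.009, 0.1249]
tool_rot: [179.9, -0.0, 92.9]
force: [2.9, 4.7, 2.2]
gripper_width: 0.0267
finger_force: 30.7
```

Call:
jog_arm(
  series=[
    {"tx": 0, "ty": -0.002, "tz": 0, "roll": 0, "claw": 0.015},
    {"tx": 0, "ty": 0, "tz": 0, "roll": 0, "claw": 0.015},
    {"tx": 0, "ty": 0, "tz": 0, "roll": 0, "claw": 0.015},
  ],
)

```text
time_s: 15.92
position: [0.4803, -0.009, 0.1253]
tool_rot: [179.7, -0.0, 92.9]
force: [8.9, 6.4, -1.1]
gripper_width: 0.0269
finger_force: 30.6
```

Call:
jog_arm(
  series=[
    {"tx": 0, "ty": -0.002, "tz": 0, "roll": 0, "claw": 0.015},
    {"tx": 0, "ty": 0, "tz": 0, "roll": 0, "claw": 0.015},
    {"tx": 0, "ty": 0, "tz": 0, "roll": 0, "claw": 0.015},
  ],
)

```text
time_s: 16.17
position: [0.4803, -0.009, 0.1253]
tool_rot: [179.4, -0.0, 92.8]
force: [15.3, 6.9, -5.1]
gripper_width: 0.0269
finger_force: 30.5
```

Hard stop reached at x≈0.480. Relax 3 mm and press down.

Call:
jog_arm(
  series=[
    {"tx": 0, "ty": 0.003, "tz": 0, "roll": 0, "claw": 0.015},
    {"tx": 0, "ty": 0, "tz": 0.008, "roll": 0, "claw": 0.015},
    {"tx": 0, "ty": 0, "tz": 0.008, "roll": 0, "claw": 0.015},
    {"tx": 0, "ty": 0, "tz": 0.008, "roll": 0, "claw": 0.015},
    {"tx": 0, "ty": 0, "tz": 0.006, "roll": 0, "claw": 0.015},
    {"tx": 0, "ty": 0, "tz": 0, "roll": 0, "claw": 0.015},
    {"tx": 0, "ty": 0, "tz": 0, "roll": 0, "claw": 0.015},
  ],
)

```text
time_s: 16.75
position: [0.4803, -0.009, 0.0952]
tool_rot: [179.8, -0.0, 92.9]
force: [5.0, 6.3, 5.0]
gripper_width: 0.0267
finger_force: 31.3
```

Call:
jog_arm(
  series=[
    {"tx": 0, "ty": 0, "tz": 0.002, "roll": 0, "claw": 0.015},
    {"tx": 0, "ty": 0, "tz": 0, "roll": 0, "claw": 0.015},
    {"tx": 0, "ty": 0, "tz": 0, "roll": 0, "claw": 0.015},
  ],
)

```text
time_s: 17.0
position: [0.4803, -0.009, 0.0935]
tool_rot: [179.8, -0.0, 92.9]
force: [4.0, 6.6, 5.2]
gripper_width: 0.0269
finger_force: 31.4
```

Call:
jog_arm(
  series=[
    {"tx": 0, "ty": 0, "tz": 0.001, "roll": 0, "claw": 0.015},
    {"tx": 0, "ty": 0, "tz": 0, "roll": 0, "claw": 0.015},
    {"tx": 0, "ty": 0, "tz": 0, "roll": 0, "claw": 0.015},
  ],
)

```text
time_s: 17.25
position: [0.4803, -0.009, 0.0926]
tool_rot: [179.8, -0.0, 92.9]
force: [4.7, 6.5, 5.4]
gripper_width: 0.0269
finger_force: 31.4
```

Call:
jog_arm(
  series=[
    {"tx": 0, "ty": 0, "tz": 0.0015, "roll": 0, "claw": 0.015},
    {"tx": 0, "ty": 0, "tz": 0, "roll": 0, "claw": 0.015},
    {"tx": 0, "ty": 0, "tz": 0, "roll": 0, "claw": 0.015},
  ],
)

```text
time_s: 17.5
position: [0.4803, -0.009, 0.0912]
tool_rot: [179.8, -0.0, 92.9]
force: [3.7, 7.4, 6.4]
gripper_width: 0.0267
finger_force: 31.6
```

Call:
jog_arm(
  series=[
    {"tx": 0, "ty": 0, "tz": 0.001, "roll": 0, "claw": 0.015},
    {"tx": 0, "ty": 0, "tz": 0, "roll": 0, "claw": 0.015},
    {"tx": 0, "ty": 0, "tz": 0, "roll": 0, "claw": 0.015},
  ],
)

```text
time_s: 17.75
position: [0.4804, -0.009, 0.0912]
tool_rot: [179.7, 0.0, 92.9]
force: [1.4, 8.3, 14.6]
gripper_width: 0.027
finger_force: 32.2
```

Call:
jog_arm(
  series=[
    {"tx": 0, "ty": 0, "tz": 0.001, "roll": 0, "claw": 0.015},
    {"tx": 0, "ty": 0, "tz": 0, "roll": 0, "claw": 0.015},
    {"tx": 0, "ty": 0, "tz": 0, "roll": 0, "claw": 0.015},
    {"tx": 0, "ty": 0, "tz": 0, "roll": 0, "claw": 0.015},
  ],
)

```text
time_s: 18.08
position: [0.4805, -0.009, 0.0911]
tool_rot: [179.7, 0.0, 92.9]
force: [-1.1, 7.5, 22.8]
gripper_width: 0.0264
finger_force: 33.0
```

Contact at 33.7 mm of travel, so b is about 16 mm thick and worn. Raise the foot and slide the head back.

Call:
jog_arm(
  series=[
    {"tx": 0, "ty": 0, "tz": -0.012, "roll": 0, "claw": 0.015},
    {"tx": 0, "ty": 0, "tz": -0.012, "roll": 0, "claw": 0.015},
    {"tx": 0, "ty": 0, "tz": -0.012, "roll": 0, "claw": 0.015},
    {"tx": 0, "ty": 0, "tz": 0, "roll": 0, "claw": 0.015},
    {"tx": 0.001, "ty": 0.012, "tz": 0, "roll": 0, "claw": 0.015},
    {"tx": 0.001, "ty": 0.025, "tz": 0, "roll": 0, "claw": 0.015},
    {"tx": 0, "ty": 0.025, "tz": 0, "roll": 0, "claw": 0.015},
    {"tx": 0, "ty": 0.025, "tz": 0, "roll": 0, "claw": 0.015},
    {"tx": 0, "ty": 0.025, "tz": 0, "roll": 0, "claw": 0.015},
    {"tx": 0, "ty": 0.02, "tz": 0, "roll": 0, "claw": 0.015},
    {"tx": 0, "ty": 0.01, "tz": 0, "roll": 0, "claw": 0.015},
    {"tx": 0, "ty": 0.006, "tz": 0, "roll": 0, "claw": 0.015},
    {"tx": 0, "ty": 0, "tz": 0, "roll": 0, "claw": 0.015},
    {"tx": 0, "ty": 0, "tz": 0, "roll": 0, "claw": 0.015},
  ],
)

```text
time_s: 19.25
position: [0.6267, -0.002, 0.1242]
tool_rot: [179.9, 0.2, 92.9]
force: [1.7, -6.4, 1.5]
gripper_width: 0.0269
finger_force: 38.9
```

Call:
jog_arm(
  series=[
    {"tx": 0, "ty": 0.004, "tz": 0, "roll": 0, "claw": 0.015},
    {"tx": 0, "ty": 0.003, "tz": 0, "roll": 0, "claw": 0.015},
    {"tx": 0, "ty": 0, "tz": 0, "roll": 0, "claw": 0.015},
  ],
)

```text
time_s: 19.5
position: [0.6328, -0.0017, 0.1243]
tool_rot: [180.0, 0.2, 92.8]
force: [0.2, -6.4, 2.7]
gripper_width: 0.0268
finger_force: 38.9
```

Call:
jog_arm(
  series=[
    {"tx": 0, "ty": 0.003, "tz": 0, "roll": 0, "claw": 0.015},
    {"tx": 0, "ty": 0, "tz": 0, "roll": 0, "claw": 0.015},
    {"tx": 0, "ty": 0, "tz": 0, "roll": 0, "claw": 0.015},
  ],
)

```text
time_s: 19.75
position: [0.6357, -0.0016, 0.1244]
tool_rot: [180.0, 0.2, 92.8]
force: [-0.3, -5.7, 2.1]
gripper_width: 0.0262
finger_force: 38.9
```

Call:
jog_arm(
  series=[
    {"tx": 0, "ty": 0, "tz": 0, "roll": 0, "claw": 0.06},
    {"tx": 0, "ty": 0, "tz": 0, "roll": 0, "claw": 0.06},
    {"tx": 0, "ty": 0, "tz": 0, "roll": 0, "claw": 0.06},
    {"tx": 0, "ty": 0, "tz": -0.02, "roll": 0, "claw": 0.06},
    {"tx": 0, "ty": 0, "tz": -0.03, "roll": 0, "claw": 0.06},
    {"tx": 0.0017, "ty": -0.0387, "tz": 0, "roll": 0, "claw": 0.06},
    {"tx": 0, "ty": -0.0387, "tz": 0, "roll": 0, "claw": 0.06},
    {"tx": 0, "ty": -0.0387, "tz": 0, "roll": 0, "claw": 0.06},
    {"tx": 0, "ty": -0.0387, "tz": 0, "roll": 0, "claw": 0.06},
    {"tx": 0, "ty": 0, "tz": 0.04, "roll": 0, "claw": 0.06},
    {"tx": 0, "ty": 0, "tz": 0.04, "roll": 0, "claw": 0.06},
    {"tx": 0, "ty": 0, "tz": 0.04, "roll": 0, "claw": 0.06},
    {"tx": 0, "ty": 0, "tz": 0.03, "roll": 0, "claw": 0.06},
    {"tx": 0, "ty": 0, "tz": 0.012, "roll": 0, "claw": 0.06},
    {"tx": 0, "ty": 0, "tz": 0, "roll": 0, "claw": 0.06},
    {"tx": 0, "ty": 0, "tz": 0, "roll": 0, "claw": 0.06},
  ],
  squeeze=60,
)

```text
time_s: 21.08
position: [0.4807, -0.0051, 0.0117]
tool_rot: [-179.9, -0.0, 92.9]
force: [0.4, -0.5, 1.1]
gripper_width: 0.0599
finger_force: 0.0
```

Call:
jog_arm(
  series=[
    {"tx": -0.002, "ty": 0.001, "tz": 0.015, "roll": 0, "claw": 0.06},
    {"tx": 0, "ty": 0, "tz": 0.009, "roll": 0, "claw": 0.06},
    {"tx": 0, "ty": 0, "tz": 0.001, "roll": 0, "claw": 0.06},
    {"tx": 0, "ty": 0, "tz": 0, "roll": 0, "claw": 0.045},
    {"tx": 0, "ty": 0, "tz": 0, "roll": 0, "claw": 0.03},
    {"tx": 0, "ty": 0, "tz": 0, "roll": 0, "claw": 0.03},
    {"tx": 0, "ty": 0, "tz": 0, "roll": 0, "claw": 0.03},
    {"tx": 0, "ty": 0, "tz": 0, "roll": 0, "claw": 0.03},
  ],
)

```text
time_s: 21.75
position: [0.4829, -0.0074, -0.0117]
tool_rot: [179.9, 0.0, 92.9]
force: [-1.0, -0.0, 5.5]
gripper_width: 0.0352
finger_force: 59.5
```

Call:
jog_arm(
  series=[
    {"tx": 0, "ty": 0, "tz": -0.03, "roll": 0, "claw": 0.03},
    {"tx": 0, "ty": 0, "tz": -0.035, "roll": 0, "claw": 0.03},
    {"tx": 0, "ty": 0, "tz": -0.035, "roll": 0, "claw": 0.03},
    {"tx": 0.0325, "ty": -0.0035, "tz": 0, "roll": 0, "claw": 0.03},
    {"tx": 0.0325, "ty": -0.0035, "tz": 0, "roll": 0, "claw": 0.03},
    {"tx": 0.0325, "ty": -0.0035, "tz": 0, "roll": 0, "claw": 0.03},
    {"tx": 0.0325, "ty": -0.0035, "tz": 0, "roll": 0, "claw": 0.03},
    {"tx": 0.0325, "ty": -0.0035, "tz": 0, "roll": 0, "claw": 0.03},
    {"tx": 0.0325, "ty": -0.0035, "tz": 0, "roll": 0, "claw": 0.03},
    {"tx": 0.0325, "ty": -0.0035, "tz": 0, "roll": 0, "claw": 0.03},
    {"tx": 0.0325, "ty": -0.0035, "tz": 0, "roll": 0, "claw": 0.03},
    {"tx": 0.0325, "ty": -0.0035, "tz": 0, "roll": 0, "claw": 0.03},
    {"tx": 0, "ty": 0, "tz": 0, "roll": 0, "claw": 0.03},
    {"tx": 0, "ty": 0, "tz": 0, "roll": 0, "claw": 0.03},
  ],
)

```text
time_s: 22.92
position: [0.4355, 0.2847, 0.0873]
tool_rot: [180.0, -0.0, 93.1]
force: [-0.5, -1.1, -2.7]
gripper_width: 0.0351
finger_force: 60.8
```

Call:
jog_arm(
  series=[
    {"tx": 0, "ty": 0, "tz": 0.035, "roll": 0, "claw": 0.03},
    {"tx": 0, "ty": 0, "tz": 0.035, "roll": 0, "claw": 0.03},
    {"tx": 0, "ty": 0, "tz": 0.022, "roll": 0, "claw": 0.03},
    {"tx": 0, "ty": 0, "tz": 0, "roll": 0, "claw": 0.03},
    {"tx": 0, "ty": 0, "tz": 0, "roll": 0, "claw": 0.06},
    {"tx": 0, "ty": 0, "tz": 0, "roll": 0, "claw": 0.06},
    {"tx": 0, "ty": 0, "tz": 0, "roll": 0, "claw": 0.06},
    {"tx": 0, "ty": 0, "tz": -0.035, "roll": 0, "claw": 0.06},
    {"tx": 0, "ty": 0, "tz": -0.035, "roll": 0, "claw": 0.06},
    {"tx": 0, "ty": 0, "tz": -0.035, "roll": 0, "claw": 0.06},
    {"tx": 0, "ty": 0, "tz": -0.035, "roll": 0, "claw": 0.06},
    {"tx": 0, "ty": 0, "tz": 0, "roll": 0, "claw": 0.06},
  ],
)

```text
time_s: 23.92
position: [0.4417, 0.2852, 0.1447]
tool_rot: [179.1, -0.3, 92.9]
force: [1.7, 0.5, 0.2]
gripper_width: 0.0597
finger_force: 0.0
```

```bash
cat > f2.py <<'E'
from h import *
import sys
t=cam("top");s=cam("scene")
for n,x,y,a,L in(("c",.577,-.335,24,.088),("d",.578,-.236,14,.072)):
    if n in sys.argv[1]:
        for nm,cs in(("both",[t,s]),("t",[t]),("s",[s])):
            p,f=fit(cs,[x,y,np.radians(a),.024],L-.012,W=.035);print(n,nm,p.round(4).tolist(),round(f,1))
a=cv2.resize(s["bgr"][140:330,220:460],None,fx=2,fy=2,interpolation=2);b=cv2.resize(t["bgr"][140:330,215:345],None,fx=2,fy=2,interpolation=2);cv2.imwrite("pics/n%d.png"%(get_state()["time_s"]*10),np.hstack([a,b]));print(get_state()["position"])
E
python3 f2.py cd; ls pics
```

```text
c both [0.5776, -0.3352, 23.4062, 0.0316] 10.3
c t [0.5782, -0.3363, 22.7167, 0.0276] 2.9
c s [0.5781, -0.3338, 23.3212, 0.0328] 5.1
d both [0.5788, -0.2359, 13.6216, 0.0214] 6.3
d t [0.5792, -0.2367, 13.7781, 0.0224] 2.3
d s [0.5787, -0.2347, 13.2078, 0.0226] 1.5
[0.43837866 0.28388822 0.13884009]
m1.png
m2.png
m3.png
m4.png
m5.png
m6.png
n240.png
s1.png
scene0.png
t1.png
top0.png
```

Linings c and d haven't moved. Go to c at (0.577, -0.336), yaw 23.3°.

Call:
jog_arm(
  series=[
    {"tx": -0.02, "ty": 0.0034, "tz": -0.02, "roll": 0, "claw": 0.065},
    {"tx": -0.0391, "ty": 0.0067, "tz": 0, "roll": 0, "claw": 0.065},
    {"tx": -0.0391, "ty": 0.0067, "tz": 0, "roll": 0, "claw": 0.065},
    {"tx": -0.0391, "ty": 0.0067, "tz": 0, "roll": 0, "claw": 0.065},
    {"tx": -0.0391, "ty": 0.0067, "tz": 0, "roll": 0, "claw": 0.065},
    {"tx": -0.0391, "ty": 0.0067, "tz": 0, "roll": 0, "claw": 0.065},
    {"tx": -0.0391, "ty": 0.0067, "tz": 0, "roll": 0, "claw": 0.065},
    {"tx": -0.0391, "ty": 0.0067, "tz": 0, "roll": 0, "claw": 0.065},
    {"tx": -0.0391, "ty": 0.0067, "tz": 0, "roll": 0, "claw": 0.065},
    {"tx": -0.0391, "ty": 0.0067, "tz": 0, "roll": 0, "claw": 0.065},
    {"tx": -0.0391, "ty": 0.0067, "tz": 0, "roll": 0, "claw": 0.065},
    {"tx": -0.0391, "ty": 0.0067, "tz": 0, "roll": 0, "claw": 0.065},
    {"tx": -0.0391, "ty": 0.0067, "tz": 0, "roll": 0, "claw": 0.065},
    {"tx": -0.0391, "ty": 0.0067, "tz": 0, "roll": 0, "claw": 0.065},
    {"tx": -0.0391, "ty": 0.0067, "tz": 0, "roll": 0, "claw": 0.065},
    {"tx": -0.0391, "ty": 0.0067, "tz": 0, "roll": 0, "claw": 0.065},
    {"tx": -0.02, "ty": 0.0034, "tz": 0, "roll": 0, "claw": 0.065},
  ],
)

```text
time_s: 25.43
position: [0.5744, -0.3418, 0.1537]
tool_rot: [-179.9, 0.0, 92.7]
force: [-1.3, -0.4, -0.6]
gripper_width: 0.0653
finger_force: 0.0
```

Call:
jog_arm(
  series=[
    {"tx": 0, "ty": 0, "tz": 0, "roll": 0.1105, "claw": 0.065},
    {"tx": 0, "ty": 0, "tz": 0, "roll": 0.1105, "claw": 0.065},
    {"tx": 0, "ty": 0, "tz": 0, "roll": 0.1105, "claw": 0.065},
    {"tx": 0, "ty": 0, "tz": 0, "roll": 0.1105, "claw": 0.065},
    {"tx": 0, "ty": 0, "tz": 0, "roll": 0.1105, "claw": 0.065},
    {"tx": 0, "ty": 0, "tz": 0, "roll": 0.1105, "claw": 0.065},
    {"tx": 0, "ty": 0, "tz": 0, "roll": 0.1105, "claw": 0.065},
    {"tx": 0, "ty": 0, "tz": 0, "roll": 0.1105, "claw": 0.065},
    {"tx": 0, "ty": 0, "tz": 0, "roll": 0.1105, "claw": 0.065},
    {"tx": 0, "ty": 0, "tz": 0, "roll": 0.1105, "claw": 0.065},
    {"tx": 0, "ty": 0, "tz": 0, "roll": 0.1105, "claw": 0.065},
    {"tx": 0, "ty": 0, "tz": 0, "roll": 0, "claw": 0.065},
  ],
)

```text
time_s: 26.43
position: [0.5743, -0.3368, 0.1541]
tool_rot: [-179.9, 0.0, 23.0]
force: [-0.4, -0.6, -0.5]
gripper_width: 0.0649
finger_force: 0.0
```

Call:
jog_arm(
  series=[
    {"tx": 0.003, "ty": 0, "tz": 0.038, "roll": 0, "claw": 0.065},
    {"tx": 0, "ty": 0, "tz": 0.038, "roll": 0, "claw": 0.065},
    {"tx": 0, "ty": 0, "tz": 0.038, "roll": 0, "claw": 0.065},
    {"tx": 0, "ty": 0, "tz": 0.038, "roll": 0, "claw": 0.065},
    {"tx": 0, "ty": 0, "tz": 0.014, "roll": 0, "claw": 0.065},
    {"tx": 0, "ty": 0, "tz": 0.007, "roll": 0, "claw": 0.065},
    {"tx": 0, "ty": 0, "tz": 0, "roll": 0, "claw": 0.065},
    {"tx": 0, "ty": 0, "tz": 0, "roll": 0, "claw": 0.05},
    {"tx": 0, "ty": 0, "tz": 0, "roll": 0, "claw": 0.03},
    {"tx": 0, "ty": 0, "tz": 0, "roll": 0, "claw": 0.03},
    {"tx": 0, "ty": 0, "tz": 0, "roll": 0, "claw": 0.03},
    {"tx": 0, "ty": 0, "tz": 0, "roll": 0, "claw": 0.03},
    {"tx": 0, "ty": 0, "tz": 0, "roll": 0, "claw": 0.03},
  ],
  squeeze=60,
)

```text
time_s: 27.52
position: [0.5791, -0.3371, -0.0153]
tool_rot: [179.8, -0.1, 23.3]
force: [0.4, 0.6, 6.5]
gripper_width: 0.0359
finger_force: 61.4
```

Call:
jog_arm(
  series=[
    {"tx": 0, "ty": 0, "tz": -0.02, "roll": 0, "claw": 0.03},
    {"tx": 0, "ty": 0, "tz": -0.04, "roll": 0, "claw": 0.03},
    {"tx": 0, "ty": 0, "tz": -0.04, "roll": 0, "claw": 0.03},
    {"tx": 0.0044, "ty": -0.038, "tz": 0, "roll": 0, "claw": 0.03},
    {"tx": 0.0044, "ty": -0.038, "tz": 0, "roll": 0, "claw": 0.03},
    {"tx": 0.0044, "ty": -0.038, "tz": 0, "roll": 0, "claw": 0.03},
    {"tx": 0.0044, "ty": -0.038, "tz": 0, "roll": 0, "claw": 0.03},
    {"tx": 0.0044, "ty": -0.038, "tz": 0, "roll": 0, "claw": 0.03},
    {"tx": 0.0044, "ty": -0.038, "tz": 0, "roll": 0, "claw": 0.03},
    {"tx": 0.0044, "ty": -0.038, "tz": 0, "roll": 0, "claw": 0.03},
    {"tx": 0.0044, "ty": -0.038, "tz": 0, "roll": 0, "claw": 0.03},
    {"tx": 0.0044, "ty": -0.038, "tz": 0, "roll": 0, "claw": 0.03},
  ],
)

```text
time_s: 28.52
position: [0.4782, -0.0045, 0.0825]
tool_rot: [180.0, -0.0, 23.2]
force: [1.2, 0.3, -3.0]
gripper_width: 0.0362
finger_force: 61.0
```

Call:
jog_arm(
  series=[
    {"tx": 0, "ty": 0, "tz": 0, "roll": -0.1105, "claw": 0.03},
    {"tx": 0, "ty": 0, "tz": 0, "roll": -0.1105, "claw": 0.03},
    {"tx": 0, "ty": 0, "tz": 0, "roll": -0.1105, "claw": 0.03},
    {"tx": 0, "ty": 0, "tz": 0, "roll": -0.1105, "claw": 0.03},
    {"tx": 0, "ty": 0, "tz": 0, "roll": -0.1105, "claw": 0.03},
    {"tx": 0, "ty": 0, "tz": 0, "roll": -0.1105, "claw": 0.03},
    {"tx": 0, "ty": 0, "tz": 0, "roll": -0.1105, "claw": 0.03},
    {"tx": 0, "ty": 0, "tz": 0, "roll": -0.1105, "claw": 0.03},
    {"tx": 0, "ty": 0, "tz": 0, "roll": -0.1105, "claw": 0.03},
    {"tx": 0, "ty": 0, "tz": 0, "roll": -0.1105, "claw": 0.03},
    {"tx": 0, "ty": 0, "tz": 0, "roll": -0.1105, "claw": 0.03},
    {"tx": 0, "ty": 0, "tz": 0, "roll": 0, "claw": 0.03},
    {"tx": 0, "ty": 0, "tz": 0, "roll": 0, "claw": 0.03},
  ],
)

```text
time_s: 29.6
position: [0.4791, -0.0061, 0.0824]
tool_rot: [180.0, 0.0, 92.7]
force: [-0.6, 0.1, -2.8]
gripper_width: 0.0363
finger_force: 61.2
```

Call:
jog_arm(
  series=[
    {"tx": -0.001, "ty": 0.001, "tz": 0.02, "roll": 0, "claw": 0.03},
    {"tx": 0, "ty": 0, "tz": 0.025, "roll": 0, "claw": 0.03},
    {"tx": 0, "ty": 0, "tz": 0.02, "roll": 0, "claw": 0.03},
    {"tx": 0, "ty": 0, "tz": 0.01, "roll": 0, "claw": 0.03},
    {"tx": 0, "ty": 0, "tz": 0.004, "roll": 0, "claw": 0.03},
    {"tx": 0, "ty": 0, "tz": 0, "roll": 0, "claw": 0.03},
    {"tx": 0, "ty": 0, "tz": 0, "roll": 0, "claw": 0.03},
  ],
)

```text
time_s: 30.18
position: [0.4809, -0.0072, 0.0038]
tool_rot: [179.9, 0.0, 92.8]
force: [0.3, 0.4, -3.4]
gripper_width: 0.0359
finger_force: 61.1
```

Call:
jog_arm(
  series=[
    {"tx": 0, "ty": 0, "tz": 0.002, "roll": 0, "claw": 0.03},
    {"tx": 0, "ty": 0, "tz": 0, "roll": 0, "claw": 0.03},
    {"tx": 0, "ty": 0, "tz": 0, "roll": 0, "claw": 0.03},
  ],
)

```text
time_s: 30.43
position: [0.4807, -0.0071, 0.0018]
tool_rot: [179.9, 0.0, 92.9]
force: [-0.1, -0.6, -2.2]
gripper_width: 0.0362
finger_force: 61.2
```

Call:
jog_arm(
  series=[
    {"tx": 0, "ty": 0, "tz": 0.001, "roll": 0, "claw": 0.03},
    {"tx": 0, "ty": 0, "tz": 0, "roll": 0, "claw": 0.03},
    {"tx": 0, "ty": 0, "tz": 0, "roll": 0, "claw": 0.03},
  ],
)

```text
time_s: 30.68
position: [0.4802, -0.007, 0.0002]
tool_rot: [180.0, 0.0, 92.9]
force: [-0.1, 0.1, -2.1]
gripper_width: 0.036
finger_force: 61.2
```

Call:
jog_arm(
  series=[
    {"tx": 0, "ty": 0, "tz": 0.0015, "roll": 0, "claw": 0.03},
    {"tx": 0, "ty": 0, "tz": 0, "roll": 0, "claw": 0.03},
    {"tx": 0, "ty": 0, "tz": 0, "roll": 0, "claw": 0.03},
  ],
)

```text
time_s: 30.93
position: [0.4804, -0.0071, -0.0004]
tool_rot: [180.0, 0.0, 92.9]
force: [-3.3, -0.3, 9.2]
gripper_width: 0.0363
finger_force: 62.4
```

Call:
jog_arm(
  series=[
    {"tx": 0, "ty": 0, "tz": 0, "roll": 0, "claw": 0.045},
    {"tx": 0, "ty": 0, "tz": 0, "roll": 0, "claw": 0.06},
    {"tx": 0, "ty": 0, "tz": 0, "roll": 0, "claw": 0.06},
    {"tx": 0, "ty": 0, "tz": -0.01, "roll": 0, "claw": 0.06},
    {"tx": 0, "ty": 0, "tz": -0.036, "roll": 0, "claw": 0.06},
    {"tx": 0, "ty": 0, "tz": -0.036, "roll": 0, "claw": 0.06},
    {"tx": 0, "ty": 0, "tz": -0.036, "roll": 0, "claw": 0.06},
    {"tx": 0, "ty": 0, "tz": -0.036, "roll": 0, "claw": 0.06},
    {"tx": 0, "ty": 0, "tz": -0.022, "roll": 0, "claw": 0.06},
    {"tx": -0.004, "ty": 0.0389, "tz": 0, "roll": 0, "claw": 0.06},
    {"tx": 0, "ty": 0.0389, "tz": 0, "roll": 0, "claw": 0.06},
    {"tx": 0, "ty": 0.0389, "tz": 0, "roll": 0, "claw": 0.06},
    {"tx": 0, "ty": 0.0389, "tz": 0, "roll": 0, "claw": 0.06},
    {"tx": 0, "ty": 0, "tz": 0, "roll": 0, "claw": 0.06},
    {"tx": 0, "ty": 0, "tz": 0, "roll": 0, "claw": 0.06},
  ],
)

```text
time_s: 32.18
position: [0.6367, -0.0031, 0.1733]
tool_rot: [-179.9, -0.0, 92.9]
force: [-0.0, 0.4, 0.7]
gripper_width: 0.0598
finger_force: 0.0
```

```bash
python3 chk.py .088 .032 m7.png; python3 f2.py d|head -3
```

```text
s [0.4829, -0.007, 92.657, 0.0291] 3.3
t [0.4794, -0.0278, 118.2626, 0.004] 113.3
b [0.482, -0.0091, 92.9211, 0.026] 140.2
d both [0.5783, -0.2362, 13.9998, 0.0205] 5.2
d t [0.5795, -0.2371, 13.4026, 0.0187] 1.8
d s [0.5783, -0.2353, 13.6433, 0.0212] 0.6
```

Lining c is centred within about 2 mm. Next: pinch the knob and pull it forward.

Call:
jog_arm(
  series=[
    {"tx": 0, "ty": 0, "tz": 0.02, "roll": 0, "claw": 0.06},
    {"tx": 0, "ty": 0, "tz": 0.02, "roll": 0, "claw": 0.06},
    {"tx": 0, "ty": 0, "tz": 0.009, "roll": 0, "claw": 0.06},
    {"tx": 0, "ty": 0, "tz": 0, "roll": 0, "claw": 0.06},
    {"tx": 0, "ty": 0, "tz": 0, "roll": 0, "claw": 0.04},
    {"tx": 0, "ty": 0, "tz": 0, "roll": 0, "claw": 0.015},
    {"tx": 0, "ty": 0, "tz": 0, "roll": 0, "claw": 0.015},
    {"tx": 0, "ty": 0, "tz": 0, "roll": 0, "claw": 0.015},
    {"tx": 0, "ty": 0, "tz": 0, "roll": 0, "claw": 0.015},
    {"tx": 0, "ty": 0, "tz": 0, "roll": 0, "claw": 0.015},
  ],
  squeeze=30,
)

```text
time_s: 33.22
position: [0.6365, -0.0034, 0.1265]
tool_rot: [179.9, 0.0, 92.9]
force: [0.2, 0.2, 2.5]
gripper_width: 0.0264
finger_force: 30.0
```

Call:
jog_arm(
  series=[
    {"tx": 0, "ty": -0.01, "tz": 0, "roll": 0, "claw": 0.015},
    {"tx": 0, "ty": -0.025, "tz": 0, "roll": 0, "claw": 0.015},
    {"tx": 0, "ty": -0.025, "tz": 0, "roll": 0, "claw": 0.015},
    {"tx": 0, "ty": -0.025, "tz": 0, "roll": 0, "claw": 0.015},
    {"tx": 0, "ty": -0.025, "tz": 0, "roll": 0, "claw": 0.015},
    {"tx": 0, "ty": -0.02, "tz": 0, "roll": 0, "claw": 0.015},
    {"tx": 0, "ty": -0.012, "tz": 0, "roll": 0, "claw": 0.015},
    {"tx": 0, "ty": -0.008, "tz": 0, "roll": 0, "claw": 0.015},
    {"tx": 0, "ty": 0, "tz": 0, "roll": 0, "claw": 0.015},
    {"tx": 0, "ty": 0, "tz": 0, "roll": 0, "claw": 0.015},
  ],
)

```text
time_s: 34.05
position: [0.4858, -0.0106, 0.1258]
tool_rot: [-180.0, -0.0, 92.9]
force: [-2.3, 1.9, 2.6]
gripper_width: 0.0271
finger_force: 30.4
```

Call:
jog_arm(
  series=[
    {"tx": 0.001, "ty": -0.004, "tz": 0, "roll": 0, "claw": 0.015},
    {"tx": 0.001, "ty": -0.003, "tz": 0, "roll": 0, "claw": 0.015},
    {"tx": 0, "ty": -0.001, "tz": 0, "roll": 0, "claw": 0.015},
    {"tx": 0, "ty": 0, "tz": 0, "roll": 0, "claw": 0.015},
    {"tx": 0, "ty": 0, "tz": 0, "roll": 0, "claw": 0.015},
  ],
)

```text
time_s: 34.47
position: [0.4804, -0.0108, 0.1263]
tool_rot: [179.8, 0.2, 92.9]
force: [3.2, -4.5, 2.6]
gripper_width: 0.0268
finger_force: 30.4
```

Call:
jog_arm(
  series=[
    {"tx": 0, "ty": 0, "tz": 0.006, "roll": 0, "claw": 0.015},
    {"tx": 0, "ty": 0, "tz": 0.005, "roll": 0, "claw": 0.015},
    {"tx": 0, "ty": 0, "tz": 0.003, "roll": 0, "claw": 0.015},
    {"tx": 0, "ty": 0, "tz": 0.002, "roll": 0, "claw": 0.015},
    {"tx": 0, "ty": 0, "tz": 0, "roll": 0, "claw": 0.015},
    {"tx": 0, "ty": 0, "tz": 0, "roll": 0, "claw": 0.015},
  ],
)

```text
time_s: 34.97
position: [0.4804, -0.0108, 0.1101]
tool_rot: [179.8, 0.2, 92.9]
force: [4.0, -5.1, 3.7]
gripper_width: 0.0264
finger_force: 30.6
```

Call:
jog_arm(
  series=[
    {"tx": 0, "ty": 0, "tz": 0.001, "roll": 0, "claw": 0.015},
    {"tx": 0, "ty": 0, "tz": 0, "roll": 0, "claw": 0.015},
    {"tx": 0, "ty": 0, "tz": 0, "roll": 0, "claw": 0.015},
  ],
)

```text
time_s: 35.22
position: [0.4805, -0.0108, 0.1095]
tool_rot: [179.8, 0.2, 92.9]
force: [3.6, -6.2, 5.0]
gripper_width: 0.0268
finger_force: 30.9
```

Call:
jog_arm(
  series=[
    {"tx": 0, "ty": 0, "tz": 0.001, "roll": 0, "claw": 0.015},
    {"tx": 0, "ty": 0, "tz": 0, "roll": 0, "claw": 0.015},
    {"tx": 0, "ty": 0, "tz": 0, "roll": 0, "claw": 0.015},
  ],
)

```text
time_s: 35.47
position: [0.4805, -0.0108, 0.1095]
tool_rot: [179.7, 0.2, 92.9]
force: [0.8, -4.5, 12.9]
gripper_width: 0.0267
finger_force: 31.5
```

Call:
jog_arm(
  series=[
    {"tx": 0, "ty": 0, "tz": 0.001, "roll": 0, "claw": 0.015},
    {"tx": 0, "ty": 0, "tz": 0, "roll": 0, "claw": 0.015},
    {"tx": 0, "ty": 0, "tz": 0, "roll": 0, "claw": 0.015},
  ],
)

```text
time_s: 35.72
position: [0.4806, -0.0109, 0.1094]
tool_rot: [179.7, 0.2, 92.9]
force: [-2.6, -3.8, 21.2]
gripper_width: 0.0268
finger_force: 32.2
```

Contact at about 17 mm of travel, so c is about 33 mm thick and good. Raise and push back.

Call:
jog_arm(
  series=[
    {"tx": 0, "ty": 0, "tz": -0.007, "roll": 0, "claw": 0.015},
    {"tx": 0, "ty": 0, "tz": -0.007, "roll": 0, "claw": 0.015},
    {"tx": 0, "ty": 0, "tz": -0.005, "roll": 0, "claw": 0.015},
    {"tx": 0, "ty": 0, "tz": 0, "roll": 0, "claw": 0.015},
    {"tx": -0.001, "ty": 0.013, "tz": 0, "roll": 0, "claw": 0.015},
    {"tx": 0, "ty": 0.025, "tz": 0, "roll": 0, "claw": 0.015},
    {"tx": 0, "ty": 0.025, "tz": 0, "roll": 0, "claw": 0.015},
    {"tx": 0, "ty": 0.025, "tz": 0, "roll": 0, "claw": 0.015},
    {"tx": 0, "ty": 0.025, "tz": 0, "roll": 0, "claw": 0.015},
    {"tx": 0, "ty": 0.02, "tz": 0, "roll": 0, "claw": 0.015},
    {"tx": 0, "ty": 0.013, "tz": 0, "roll": 0, "claw": 0.015},
    {"tx": 0, "ty": 0.007, "tz": 0, "roll": 0, "claw": 0.015},
    {"tx": 0, "ty": 0.005, "tz": 0, "roll": 0, "claw": 0.015},
    {"tx": 0, "ty": 0, "tz": 0, "roll": 0, "claw": 0.015},
    {"tx": 0, "ty": 0, "tz": 0, "roll": 0, "claw": 0.015},
  ],
)

```text
time_s: 36.97
position: [0.6364, -0.0033, 0.1253]
tool_rot: [180.0, 0.1, 92.9]
force: [1.4, -6.6, 1.7]
gripper_width: 0.0267
finger_force: 30.6
```

Call:
jog_arm(
  series=[
    {"tx": 0, "ty": 0, "tz": 0, "roll": 0, "claw": 0.06},
    {"tx": 0, "ty": 0, "tz": 0, "roll": 0, "claw": 0.06},
    {"tx": 0, "ty": 0, "tz": 0, "roll": 0, "claw": 0.06},
    {"tx": 0, "ty": 0, "tz": -0.02, "roll": 0, "claw": 0.06},
    {"tx": 0, "ty": 0, "tz": -0.03, "roll": 0, "claw": 0.06},
    {"tx": 0.004, "ty": -0.039, "tz": 0, "roll": 0, "claw": 0.06},
    {"tx": 0, "ty": -0.039, "tz": 0, "roll": 0, "claw": 0.06},
    {"tx": 0, "ty": -0.039, "tz": 0, "roll": 0, "claw": 0.06},
    {"tx": 0, "ty": -0.039, "tz": 0, "roll": 0, "claw": 0.06},
    {"tx": 0, "ty": 0, "tz": 0.04, "roll": 0, "claw": 0.06},
    {"tx": 0, "ty": 0, "tz": 0.04, "roll": 0, "claw": 0.06},
    {"tx": 0, "ty": 0, "tz": 0.04, "roll": 0, "claw": 0.06},
    {"tx": 0, "ty": 0, "tz": 0.025, "roll": 0, "claw": 0.06},
    {"tx": 0, "ty": 0, "tz": 0.01, "roll": 0, "claw": 0.06},
    {"tx": 0, "ty": 0, "tz": 0, "roll": 0, "claw": 0.06},
    {"tx": 0, "ty": 0, "tz": 0, "roll": 0, "claw": 0.06},
  ],
  squeeze=60,
)

```text
time_s: 38.3
position: [0.4801, -0.0059, 0.0211]
tool_rot: [-180.0, -0.0, 92.9]
force: [1.0, -0.1, 1.8]
gripper_width: 0.0599
finger_force: 0.0
```

Call:
jog_arm(
  series=[
    {"tx": -0.001, "ty": 0, "tz": 0.015, "roll": 0, "claw": 0.06},
    {"tx": 0, "ty": 0, "tz": 0.007, "roll": 0, "claw": 0.06},
    {"tx": 0, "ty": 0, "tz": 0, "roll": 0, "claw": 0.06},
    {"tx": 0, "ty": 0, "tz": 0, "roll": 0, "claw": 0.045},
    {"tx": 0, "ty": 0, "tz": 0, "roll": 0, "claw": 0.03},
    {"tx": 0, "ty": 0, "tz": 0, "roll": 0, "claw": 0.03},
    {"tx": 0, "ty": 0, "tz": 0, "roll": 0, "claw": 0.03},
    {"tx": 0, "ty": 0, "tz": 0, "roll": 0, "claw": 0.03},
    {"tx": 0, "ty": 0, "tz": -0.02, "roll": 0, "claw": 0.03},
    {"tx": 0, "ty": 0, "tz": -0.035, "roll": 0, "claw": 0.03},
    {"tx": 0, "ty": 0, "tz": -0.035, "roll": 0, "claw": 0.03},
    {"tx": 0, "ty": 0, "tz": 0, "roll": 0, "claw": 0.03},
  ],
)

```text
time_s: 39.3
position: [0.4844, -0.008, 0.0953]
tool_rot: [179.4, 0.2, 92.9]
force: [0.5, -0.2, -1.9]
gripper_width: 0.0358
finger_force: 61.5
```

Call:
jog_arm(
  series=[
    {"tx": 0.0336, "ty": 0.0144, "tz": 0, "roll": 0, "claw": 0.03},
    {"tx": 0.0336, "ty": 0.0144, "tz": 0, "roll": 0, "claw": 0.03},
    {"tx": 0.0336, "ty": 0.0144, "tz": 0, "roll": 0, "claw": 0.03},
    {"tx": 0.0336, "ty": 0.0144, "tz": 0, "roll": 0, "claw": 0.03},
    {"tx": 0.0336, "ty": 0.0144, "tz": 0, "roll": 0, "claw": 0.03},
    {"tx": 0.0336, "ty": 0.0144, "tz": 0, "roll": 0, "claw": 0.03},
    {"tx": 0.0336, "ty": 0.0144, "tz": 0, "roll": 0, "claw": 0.03},
    {"tx": 0.0336, "ty": 0.0144, "tz": 0, "roll": 0, "claw": 0.03},
    {"tx": 0.0336, "ty": 0.0144, "tz": 0, "roll": 0, "claw": 0.03},
    {"tx": 0.0336, "ty": 0.0144, "tz": 0, "roll": 0, "claw": 0.03},
    {"tx": 0, "ty": 0, "tz": 0, "roll": 0, "claw": 0.03},
    {"tx": 0, "ty": 0, "tz": 0, "roll": 0, "claw": 0.03},
    {"tx": 0, "ty": 0, "tz": 0, "roll": 0, "claw": 0.03},
  ],
)

```text
time_s: 40.38
position: [0.6058, 0.3354, 0.0875]
tool_rot: [-179.9, 0.1, 92.9]
force: [0.3, -1.0, -3.0]
gripper_width: 0.0362
finger_force: 61.5
```

Call:
jog_arm(
  series=[
    {"tx": 0, "ty": 0, "tz": 0.03, "roll": 0, "claw": 0.03},
    {"tx": 0, "ty": 0, "tz": 0.035, "roll": 0, "claw": 0.03},
    {"tx": 0, "ty": 0, "tz": 0.018, "roll": 0, "claw": 0.03},
    {"tx": 0, "ty": 0, "tz": 0.009, "roll": 0, "claw": 0.03},
    {"tx": 0, "ty": 0, "tz": 0.003, "roll": 0, "claw": 0.03},
    {"tx": 0, "ty": 0, "tz": 0, "roll": 0, "claw": 0.03},
    {"tx": 0, "ty": 0, "tz": 0, "roll": 0, "claw": 0.03},
  ],
)

```text
time_s: 40.97
position: [0.608, 0.3356, -0.0046]
tool_rot: [179.9, -0.0, 92.8]
force: [0.1, 0.6, -2.5]
gripper_width: 0.0358
finger_force: 61.5
```

Call:
jog_arm(
  series=[
    {"tx": 0, "ty": 0, "tz": 0.0015, "roll": 0, "claw": 0.03},
    {"tx": 0, "ty": 0, "tz": 0, "roll": 0, "claw": 0.03},
    {"tx": 0, "ty": 0, "tz": 0, "roll": 0, "claw": 0.03},
  ],
)

```text
time_s: 41.22
position: [0.6074, 0.336, -0.0067]
tool_rot: [179.9, -0.0, 92.9]
force: [-0.7, 0.3, -2.5]
gripper_width: 0.0358
finger_force: 61.5
```

Call:
jog_arm(
  series=[
    {"tx": 0, "ty": 0, "tz": 0.0015, "roll": 0, "claw": 0.03},
    {"tx": 0, "ty": 0, "tz": 0, "roll": 0, "claw": 0.03},
    {"tx": 0, "ty": 0, "tz": 0, "roll": 0, "claw": 0.03},
  ],
)

```text
time_s: 41.47
position: [0.6066, 0.3358, -0.0094]
tool_rot: [-180.0, 0.0, 92.9]
force: [0.3, 0.0, -2.5]
gripper_width: 0.036
finger_force: 61.5
```

Call:
jog_arm(
  series=[
    {"tx": 0, "ty": 0, "tz": 0.0015, "roll": 0, "claw": 0.03},
    {"tx": 0, "ty": 0, "tz": 0, "roll": 0, "claw": 0.03},
    {"tx": 0, "ty": 0, "tz": 0, "roll": 0, "claw": 0.03},
  ],
)

```text
time_s: 41.72
position: [0.6068, 0.3359, -0.0099]
tool_rot: [180.0, -0.0, 92.9]
force: [-2.7, -1.4, 5.3]
gripper_width: 0.0357
finger_force: 62.4
```

Call:
jog_arm(
  series=[
    {"tx": 0, "ty": 0, "tz": 0, "roll": 0, "claw": 0.05},
    {"tx": 0, "ty": 0, "tz": 0, "roll": 0, "claw": 0.055},
    {"tx": 0, "ty": 0, "tz": 0, "roll": 0, "claw": 0.055},
    {"tx": 0, "ty": 0, "tz": -0.02, "roll": 0, "claw": 0.055},
    {"tx": 0, "ty": 0, "tz": -0.038, "roll": 0, "claw": 0.055},
    {"tx": 0, "ty": 0, "tz": -0.038, "roll": 0, "claw": 0.055},
    {"tx": 0, "ty": 0, "tz": -0.038, "roll": 0, "claw": 0.055},
    {"tx": 0, "ty": 0, "tz": -0.038, "roll": 0, "claw": 0.06},
    {"tx": 0, "ty": 0, "tz": -0.038, "roll": 0, "claw": 0.06},
    {"tx": 0, "ty": 0, "tz": -0.02, "roll": 0, "claw": 0.06},
  ],
)

```text
time_s: 42.55
position: [0.6085, 0.3364, 0.225]
tool_rot: [179.6, -0.1, 92.9]
force: [0.6, 0.4, -0.5]
gripper_width: 0.0599
finger_force: 0.0
```

Call:
jog_arm(
  series=[
    {"tx": -0.019, "ty": -0.002, "tz": 0, "roll": 0, "claw": 0.06},
    {"tx": -0.0381, "ty": -0.0039, "tz": 0, "roll": 0, "claw": 0.06},
    {"tx": -0.0381, "ty": -0.0039, "tz": 0, "roll": 0, "claw": 0.06},
    {"tx": -0.0381, "ty": -0.0039, "tz": 0, "roll": 0, "claw": 0.06},
    {"tx": -0.0381, "ty": -0.0039, "tz": 0, "roll": 0, "claw": 0.06},
    {"tx": -0.0381, "ty": -0.0039, "tz": 0, "roll": 0, "claw": 0.06},
    {"tx": -0.0381, "ty": -0.0039, "tz": 0, "roll": 0, "claw": 0.06},
    {"tx": -0.0381, "ty": -0.0039, "tz": 0, "roll": 0, "claw": 0.06},
    {"tx": -0.0381, "ty": -0.0039, "tz": 0, "roll": 0, "claw": 0.06},
    {"tx": -0.0381, "ty": -0.0039, "tz": 0, "roll": 0, "claw": 0.06},
    {"tx": -0.0381, "ty": -0.0039, "tz": 0, "roll": 0, "claw": 0.06},
    {"tx": -0.0381, "ty": -0.0039, "tz": 0, "roll": 0, "claw": 0.06},
    {"tx": -0.0381, "ty": -0.0039, "tz": 0, "roll": 0, "claw": 0.06},
    {"tx": -0.0381, "ty": -0.0039, "tz": 0, "roll": 0, "claw": 0.06},
    {"tx": -0.0381, "ty": -0.0039, "tz": 0, "roll": 0, "claw": 0.06},
    {"tx": -0.019, "ty": -0.002, "tz": 0, "roll": 0, "claw": 0.06},
    {"tx": 0, "ty": 0, "tz": 0, "roll": 0, "claw": 0.06},
  ],
)

```text
time_s: 43.97
position: [0.5762, -0.2431, 0.2184]
tool_rot: [-180.0, 0.1, 92.6]
force: [0.7, -0.1, -0.5]
gripper_width: 0.0602
finger_force: 0.0
```

Call:
jog_arm(
  series=[
    {"tx": 0, "ty": 0, "tz": 0.01, "roll": 0.1153, "claw": 0.06},
    {"tx": 0, "ty": 0, "tz": 0.01, "roll": 0.1153, "claw": 0.06},
    {"tx": 0, "ty": 0, "tz": 0.01, "roll": 0.1153, "claw": 0.06},
    {"tx": 0, "ty": 0, "tz": 0.01, "roll": 0.1153, "claw": 0.06},
    {"tx": 0, "ty": 0, "tz": 0.01, "roll": 0.1153, "claw": 0.06},
    {"tx": 0, "ty": 0, "tz": 0.01, "roll": 0.1153, "claw": 0.06},
    {"tx": 0, "ty": 0, "tz": 0.01, "roll": 0.1153, "claw": 0.06},
    {"tx": 0, "ty": 0, "tz": 0.01, "roll": 0.1153, "claw": 0.06},
    {"tx": 0, "ty": 0, "tz": 0.01, "roll": 0.1153, "claw": 0.06},
    {"tx": 0, "ty": 0, "tz": 0.01, "roll": 0.1153, "claw": 0.06},
    {"tx": 0, "ty": 0, "tz": 0.01, "roll": 0.1153, "claw": 0.06},
    {"tx": 0, "ty": 0, "tz": 0, "roll": 0.1153, "claw": 0.06},
    {"tx": 0, "ty": 0, "tz": 0, "roll": 0, "claw": 0.06},
  ],
)

```text
time_s: 45.05
position: [0.5766, -0.2365, 0.1082]
tool_rot: [-179.9, 0.1, 13.4]
force: [0.2, -0.1, 0.0]
gripper_width: 0.0599
finger_force: 0.0
```

```bash
python3 f2.py d; ls -t pics|head -1
```

```text
d both [0.58, -0.2352, 13.8884, 0.0232] 96.4
d t [0.5926, -0.2387, -12.7996, 0.0418] 65.8
d s [0.5783, -0.2354, 13.6687, 0.0212] 0.5
[ 0.57720872 -0.23723399  0.10929836]
n451.png
```

Call:
jog_arm(
  series=[
    {"tx": 0.001, "ty": 0, "tz": 0.035, "roll": 0, "claw": 0.06},
    {"tx": 0, "ty": 0, "tz": 0.04, "roll": 0, "claw": 0.06},
    {"tx": 0, "ty": 0, "tz": 0.035, "roll": 0, "claw": 0.06},
    {"tx": 0, "ty": 0, "tz": 0.013, "roll": 0, "claw": 0.06},
    {"tx": 0, "ty": 0, "tz": 0.006, "roll": 0, "claw": 0.06},
    {"tx": 0, "ty": 0, "tz": 0, "roll": 0, "claw": 0.06},
    {"tx": 0, "ty": 0, "tz": 0, "roll": 0, "claw": 0.045},
    {"tx": 0, "ty": 0, "tz": 0, "roll": 0, "claw": 0.03},
    {"tx": 0, "ty": 0, "tz": 0, "roll": 0, "claw": 0.03},
    {"tx": 0, "ty": 0, "tz": 0, "roll": 0, "claw": 0.03},
    {"tx": 0, "ty": 0, "tz": 0, "roll": 0, "claw": 0.03},
    {"tx": 0, "ty": 0, "tz": 0, "roll": 0, "claw": 0.03},
  ],
  squeeze=60,
)

```text
time_s: 46.15
position: [0.5795, -0.2385, -0.0173]
tool_rot: [179.8, -0.2, 13.6]
force: [-0.1, 0.3, 6.6]
gripper_width: 0.0345
finger_force: 59.6
```

View pics/n451.png

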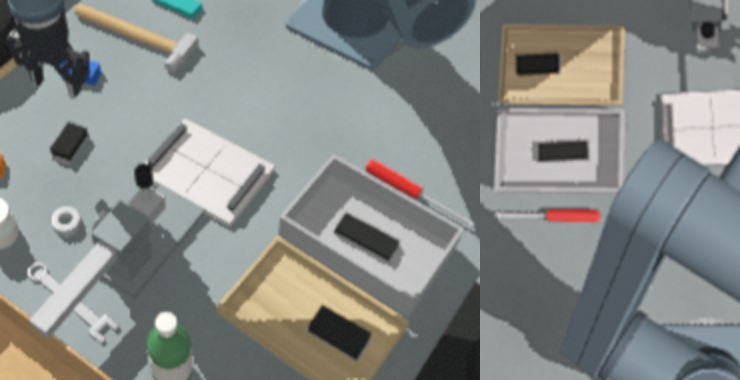

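The image shows b in the steel bin (365,235) and c flat in the tray (340,332). The gauge is parked and d is gripped, so carry d to the stage.

Call:
jog_arm(
  series=[
    {"tx": 0, "ty": 0, "tz": -0.02, "roll": 0, "claw": 0.03},
    {"tx": 0, "ty": 0, "tz": -0.04, "roll": 0, "claw": 0.03},
    {"tx": 0, "ty": 0, "tz": -0.04, "roll": 0, "claw": 0.03},
    {"tx": -0.006, "ty": -0.0355, "tz": 0, "roll": 0, "claw": 0.03},
    {"tx": -0.006, "ty": -0.0355, "tz": 0, "roll": 0, "claw": 0.03},
    {"tx": -0.006, "ty": -0.0355, "tz": 0, "roll": 0, "claw": 0.03},
    {"tx": -0.006, "ty": -0.0355, "tz": 0, "roll": 0, "claw": 0.03},
    {"tx": -0.006, "ty": -0.0355, "tz": 0, "roll": 0, "claw": 0.03},
    {"tx": -0.006, "ty": -0.0355, "tz": 0, "roll": 0, "claw": 0.03},
    {"tx": -0.006, "ty": -0.0355, "tz": 0, "roll": 0, "claw": 0.03},
  ],
)

```text
time_s: 46.98
position: [0.4779, -0.0047, 0.0809]
tool_rot: [180.0, -0.1, 13.6]
force: [1.4, 0.3, -2.2]
gripper_width: 0.0348
finger_force: 60.3
```

Call:
jog_arm(
  series=[
    {"tx": 0, "ty": 0, "tz": 0, "roll": -0.1153, "claw": 0.03},
    {"tx": 0, "ty": 0, "tz": 0, "roll": -0.1153, "claw": 0.03},
    {"tx": 0, "ty": 0, "tz": 0, "roll": -0.1153, "claw": 0.03},
    {"tx": 0, "ty": 0, "tz": 0, "roll": -0.1153, "claw": 0.03},
    {"tx": 0, "ty": 0, "tz": 0, "roll": -0.1153, "claw": 0.03},
    {"tx": 0, "ty": 0, "tz": 0, "roll": -0.1153, "claw": 0.03},
    {"tx": 0, "ty": 0, "tz": 0, "roll": -0.1153, "claw": 0.03},
    {"tx": 0, "ty": 0, "tz": 0, "roll": -0.1153, "claw": 0.03},
    {"tx": 0, "ty": 0, "tz": 0, "roll": -0.1153, "claw": 0.03},
    {"tx": 0, "ty": 0, "tz": 0, "roll": -0.1153, "claw": 0.03},
    {"tx": 0, "ty": 0, "tz": 0, "roll": -0.1153, "claw": 0.03},
    {"tx": 0, "ty": 0, "tz": 0, "roll": -0.1153, "claw": 0.03},
    {"tx": 0, "ty": 0, "tz": 0, "roll": 0, "claw": 0.03},
    {"tx": 0, "ty": 0, "tz": 0, "roll": 0, "claw": 0.03},
  ],
)

```text
time_s: 48.15
position: [0.4788, -0.006, 0.0807]
tool_rot: [179.9, 0.0, 92.7]
force: [-0.0, 0.5, -2.2]
gripper_width: 0.0345
finger_force: 60.4
```

Call:
jog_arm(
  series=[
    {"tx": -0.001, "ty": 0.0015, "tz": 0.02, "roll": 0, "claw": 0.03},
    {"tx": 0, "ty": 0, "tz": 0.025, "roll": 0, "claw": 0.03},
    {"tx": 0, "ty": 0, "tz": 0.02, "roll": 0, "claw": 0.03},
    {"tx": 0, "ty": 0, "tz": 0.01, "roll": 0, "claw": 0.03},
    {"tx": 0, "ty": 0, "tz": 0.005, "roll": 0, "claw": 0.03},
    {"tx": 0, "ty": 0, "tz": 0, "roll": 0, "claw": 0.03},
    {"tx": 0, "ty": 0, "tz": 0, "roll": 0, "claw": 0.03},
    {"tx": 0, "ty": 0, "tz": 0, "roll": 0, "claw": 0.03},
  ],
)

```text
time_s: 48.82
position: [0.4812, -0.0072, 0.0012]
tool_rot: [179.9, 0.0, 92.8]
force: [-0.0, 0.7, -2.1]
gripper_width: 0.0342
finger_force: 60.4
```

Call:
jog_arm(
  series=[
    {"tx": 0, "ty": 0, "tz": 0.0015, "roll": 0, "claw": 0.03},
    {"tx": 0, "ty": 0, "tz": 0, "roll": 0, "claw": 0.03},
    {"tx": 0, "ty": 0, "tz": 0, "roll": 0, "claw": 0.03},
  ],
)

```text
time_s: 49.07
position: [0.4805, -0.007, -0.0009]
tool_rot: [179.9, 0.0, 92.9]
force: [0.0, 1.2, -1.8]
gripper_width: 0.0345
finger_force: 60.4
```

Call:
jog_arm(
  series=[
    {"tx": 0, "ty": 0, "tz": 0.0015, "roll": 0, "claw": 0.03},
    {"tx": 0, "ty": 0, "tz": 0, "roll": 0, "claw": 0.03},
    {"tx": 0, "ty": 0, "tz": 0, "roll": 0, "claw": 0.03},
  ],
)

```text
time_s: 49.32
position: [0.4806, -0.007, -0.0023]
tool_rot: [179.9, 0.0, 92.9]
force: [-1.0, 0.6, 4.7]
gripper_width: 0.0345
finger_force: 61.7
```

Contact. Release, lift and go to the knob.

Call:
jog_arm(
  series=[
    {"tx": 0, "ty": 0, "tz": 0, "roll": 0, "claw": 0.045},
    {"tx": 0, "ty": 0, "tz": 0, "roll": 0, "claw": 0.06},
    {"tx": 0, "ty": 0, "tz": 0, "roll": 0, "claw": 0.06},
    {"tx": 0, "ty": 0, "tz": -0.012, "roll": 0, "claw": 0.06},
    {"tx": 0, "ty": 0, "tz": -0.036, "roll": 0, "claw": 0.06},
    {"tx": 0, "ty": 0, "tz": -0.036, "roll": 0, "claw": 0.06},
    {"tx": 0, "ty": 0, "tz": -0.036, "roll": 0, "claw": 0.06},
    {"tx": 0, "ty": 0, "tz": -0.036, "roll": 0, "claw": 0.06},
    {"tx": 0, "ty": 0, "tz": -0.022, "roll": 0, "claw": 0.06},
    {"tx": -0.004, "ty": 0.0389, "tz": 0, "roll": 0, "claw": 0.06},
    {"tx": 0, "ty": 0.0389, "tz": 0, "roll": 0, "claw": 0.06},
    {"tx": 0, "ty": 0.0389, "tz": 0, "roll": 0, "claw": 0.06},
    {"tx": 0, "ty": 0.0389, "tz": 0, "roll": 0, "claw": 0.06},
    {"tx": 0, "ty": 0, "tz": 0, "roll": 0, "claw": 0.06},
    {"tx": 0, "ty": 0, "tz": 0, "roll": 0, "claw": 0.06},
  ],
)

```text
time_s: 50.57
position: [0.6366, -0.003, 0.1728]
tool_rot: [-179.8, -0.0, 92.9]
force: [-0.1, -0.0, -1.4]
gripper_width: 0.06
finger_force: 0.0
```

```bash
python3 chk.py .072 .024 m8.png
```

```text
s [0.4833, -0.0068, 93.1376, 0.0215] 2.7
t [0.479, -0.0217, 119.0418, 0.004] 95.4
b [0.4827, -0.0081, 94.5386, 0.0195] 114.0
```

Centred. Pinch, pull forward and press.

Call:
jog_arm(
  series=[
    {"tx": 0, "ty": 0, "tz": 0.02, "roll": 0, "claw": 0.06},
    {"tx": 0, "ty": 0, "tz": 0.02, "roll": 0, "claw": 0.06},
    {"tx": 0, "ty": 0, "tz": 0.009, "roll": 0, "claw": 0.06},
    {"tx": 0, "ty": 0, "tz": 0, "roll": 0, "claw": 0.06},
    {"tx": 0, "ty": 0, "tz": 0, "roll": 0, "claw": 0.04},
    {"tx": 0, "ty": 0, "tz": 0, "roll": 0, "claw": 0.015},
    {"tx": 0, "ty": 0, "tz": 0, "roll": 0, "claw": 0.015},
    {"tx": 0, "ty": 0, "tz": 0, "roll": 0, "claw": 0.015},
    {"tx": 0, "ty": 0, "tz": 0, "roll": 0, "claw": 0.015},
    {"tx": 0, "ty": 0, "tz": 0, "roll": 0, "claw": 0.015},
  ],
  squeeze=30,
)

```text
time_s: 51.5
position: [0.6365, -0.0033, 0.127]
tool_rot: [179.9, 0.0, 92.9]
force: [-0.2, -0.3, 2.4]
gripper_width: 0.0267
finger_force: 29.9
```

Call:
jog_arm(
  series=[
    {"tx": 0, "ty": -0.01, "tz": 0, "roll": 0, "claw": 0.015},
    {"tx": 0, "ty": -0.025, "tz": 0, "roll": 0, "claw": 0.015},
    {"tx": 0, "ty": -0.025, "tz": 0, "roll": 0, "claw": 0.015},
    {"tx": 0, "ty": -0.025, "tz": 0, "roll": 0, "claw": 0.015},
    {"tx": 0, "ty": -0.025, "tz": 0, "roll": 0, "claw": 0.015},
    {"tx": 0, "ty": -0.02, "tz": 0, "roll": 0, "claw": 0.015},
    {"tx": 0, "ty": -0.012, "tz": 0, "roll": 0, "claw": 0.015},
    {"tx": 0, "ty": -0.008, "tz": 0, "roll": 0, "claw": 0.015},
    {"tx": 0, "ty": 0, "tz": 0, "roll": 0, "claw": 0.015},
    {"tx": 0.001, "ty": -0.004, "tz": 0, "roll": 0, "claw": 0.015},
    {"tx": 0, "ty": -0.003, "tz": 0, "roll": 0, "claw": 0.015},
    {"tx": 0, "ty": -0.001, "tz": 0, "roll": 0, "claw": 0.015},
    {"tx": 0, "ty": 0, "tz": 0, "roll": 0, "claw": 0.015},
    {"tx": 0, "ty": 0, "tz": 0, "roll": 0, "claw": 0.015},
  ],
)

```text
time_s: 52.67
position: [0.4804, -0.0107, 0.1268]
tool_rot: [179.8, 0.1, 92.9]
force: [4.2, -2.5, 1.9]
gripper_width: 0.0267
finger_force: 30.4
```

Call:
jog_arm(
  series=[
    {"tx": 0, "ty": 0, "tz": 0.008, "roll": 0, "claw": 0.015},
    {"tx": 0, "ty": 0, "tz": 0.008, "roll": 0, "claw": 0.015},
    {"tx": 0, "ty": 0, "tz": 0.006, "roll": 0, "claw": 0.015},
    {"tx": 0, "ty": 0, "tz": 0.002, "roll": 0, "claw": 0.015},
    {"tx": 0, "ty": 0, "tz": 0, "roll": 0, "claw": 0.015},
    {"tx": 0, "ty": 0, "tz": 0, "roll": 0, "claw": 0.015},
  ],
)

```text
time_s: 53.17
position: [0.4804, -0.0107, 0.1022]
tool_rot: [179.8, 0.1, 92.9]
force: [6.6, -1.2, 3.3]
gripper_width: 0.0269
finger_force: 30.8
```

Call:
jog_arm(
  series=[
    {"tx": 0, "ty": 0, "tz": 0.001, "roll": 0, "claw": 0.015},
    {"tx": 0, "ty": 0, "tz": 0, "roll": 0, "claw": 0.015},
    {"tx": 0, "ty": 0, "tz": 0, "roll": 0, "claw": 0.015},
  ],
)

```text
time_s: 53.42
position: [0.4804, -0.0107, 0.1019]
tool_rot: [179.7, 0.1, 92.9]
force: [4.2, -1.0, 10.3]
gripper_width: 0.0265
finger_force: 31.2
```

Call:
jog_arm(
  series=[
    {"tx": 0, "ty": 0, "tz": 0.001, "roll": 0, "claw": 0.015},
    {"tx": 0, "ty": 0, "tz": 0, "roll": 0, "claw": 0.015},
    {"tx": 0, "ty": 0, "tz": 0, "roll": 0, "claw": 0.015},
  ],
)

```text
time_s: 53.67
position: [0.4805, -0.0107, 0.1018]
tool_rot: [179.7, 0.1, 92.9]
force: [1.4, -0.9, 18.4]
gripper_width: 0.0265
finger_force: 31.9
```

Call:
jog_arm(
  series=[
    {"tx": 0, "ty": 0, "tz": 0.001, "roll": 0, "claw": 0.015},
    {"tx": 0, "ty": 0, "tz": 0, "roll": 0, "claw": 0.015},
    {"tx": 0, "ty": 0, "tz": 0, "roll": 0, "claw": 0.015},
  ],
)

```text
time_s: 53.92
position: [0.4806, -0.0107, 0.1018]
tool_rot: [179.7, 0.1, 92.9]
force: [-0.7, -0.5, 24.6]
gripper_width: 0.0266
finger_force: 32.7
```

Contact at 25 mm of travel, so d is about 25 mm thick and good. Raise and push the head fully back.

Call:
jog_arm(
  series=[
    {"tx": 0, "ty": 0, "tz": -0.01, "roll": 0, "claw": 0.015},
    {"tx": 0, "ty": 0, "tz": -0.01, "roll": 0, "claw": 0.015},
    {"tx": 0, "ty": 0, "tz": -0.008, "roll": 0, "claw": 0.015},
    {"tx": 0, "ty": 0, "tz": 0, "roll": 0, "claw": 0.015},
    {"tx": -0.001, "ty": 0.013, "tz": 0, "roll": 0, "claw": 0.015},
    {"tx": 0, "ty": 0.025, "tz": 0, "roll": 0, "claw": 0.015},
    {"tx": 0, "ty": 0.025, "tz": 0, "roll": 0, "claw": 0.015},
    {"tx": 0, "ty": 0.025, "tz": 0, "roll": 0, "claw": 0.015},
    {"tx": 0, "ty": 0.025, "tz": 0, "roll": 0, "claw": 0.015},
    {"tx": 0, "ty": 0.02, "tz": 0, "roll": 0, "claw": 0.015},
    {"tx": 0, "ty": 0.013, "tz": 0, "roll": 0, "claw": 0.015},
    {"tx": 0, "ty": 0.007, "tz": 0, "roll": 0, "claw": 0.015},
    {"tx": 0, "ty": 0.005, "tz": 0, "roll": 0, "claw": 0.015},
    {"tx": 0, "ty": 0.002, "tz": 0, "roll": 0, "claw": 0.015},
    {"tx": 0, "ty": 0, "tz": 0, "roll": 0, "claw": 0.015},
    {"tx": 0, "ty": 0, "tz": 0, "roll": 0, "claw": 0.015},
  ],
)

```text
time_s: 55.25
position: [0.6375, -0.0032, 0.1272]
tool_rot: [180.0, 0.0, 92.9]
force: [-0.4, -2.3, 1.5]
gripper_width: 0.0268
finger_force: 36.2
```

Call:
jog_arm(
  series=[
    {"tx": 0, "ty": 0, "tz": 0, "roll": 0, "claw": 0.06},
    {"tx": 0, "ty": 0, "tz": 0, "roll": 0, "claw": 0.06},
    {"tx": 0, "ty": 0, "tz": 0, "roll": 0, "claw": 0.06},
    {"tx": 0, "ty": 0, "tz": -0.02, "roll": 0, "claw": 0.06},
    {"tx": 0, "ty": 0, "tz": -0.03, "roll": 0, "claw": 0.06},
    {"tx": 0.004, "ty": -0.0395, "tz": 0, "roll": 0, "claw": 0.06},
    {"tx": 0, "ty": -0.0395, "tz": 0, "roll": 0, "claw": 0.06},
    {"tx": 0, "ty": -0.0395, "tz": 0, "roll": 0, "claw": 0.06},
    {"tx": 0, "ty": -0.0395, "tz": 0, "roll": 0, "claw": 0.06},
    {"tx": 0, "ty": 0, "tz": 0.04, "roll": 0, "claw": 0.06},
    {"tx": 0, "ty": 0, "tz": 0.04, "roll": 0, "claw": 0.06},
    {"tx": 0, "ty": 0, "tz": 0.04, "roll": 0, "claw": 0.06},
    {"tx": 0, "ty": 0, "tz": 0.025, "roll": 0, "claw": 0.06},
    {"tx": 0, "ty": 0, "tz": 0.01, "roll": 0, "claw": 0.06},
    {"tx": 0, "ty": 0, "tz": 0, "roll": 0, "claw": 0.06},
    {"tx": 0, "ty": 0, "tz": 0, "roll": 0, "claw": 0.06},
  ],
  squeeze=60,
)

```text
time_s: 56.58
position: [0.4802, -0.0069, 0.0227]
tool_rot: [180.0, -0.0, 92.9]
force: [0.8, 0.1, 0.1]
gripper_width: 0.06
finger_force: 0.0
```

Call:
jog_arm(
  series=[
    {"tx": 0, "ty": 0, "tz": 0.015, "roll": 0, "claw": 0.06},
    {"tx": 0, "ty": 0, "tz": 0.01, "roll": 0, "claw": 0.06},
    {"tx": 0, "ty": 0, "tz": 0, "roll": 0, "claw": 0.06},
    {"tx": 0, "ty": 0, "tz": 0, "roll": 0, "claw": 0.045},
    {"tx": 0, "ty": 0, "tz": 0, "roll": 0, "claw": 0.03},
    {"tx": 0, "ty": 0, "tz": 0, "roll": 0, "claw": 0.03},
    {"tx": 0, "ty": 0, "tz": 0, "roll": 0, "claw": 0.03},
    {"tx": 0, "ty": 0, "tz": 0, "roll": 0, "claw": 0.03},
    {"tx": 0, "ty": 0, "tz": -0.02, "roll": 0, "claw": 0.03},
    {"tx": 0, "ty": 0, "tz": -0.035, "roll": 0, "claw": 0.03},
    {"tx": 0, "ty": 0, "tz": -0.035, "roll": 0, "claw": 0.03},
    {"tx": 0, "ty": 0, "tz": 0, "roll": 0, "claw": 0.03},
    {"tx": 0, "ty": 0, "tz": 0, "roll": 0, "claw": 0.03},
  ],
)

```text
time_s: 57.67
position: [0.4818, -0.0074, 0.0898]
tool_rot: [179.7, 0.1, 92.9]
force: [-0.4, 0.2, -2.4]
gripper_width: 0.033
finger_force: 59.9
```

Call:
jog_arm(
  series=[
    {"tx": 0.0288, "ty": 0.0173, "tz": 0, "roll": 0, "claw": 0.03},
    {"tx": 0.0288, "ty": 0.0173, "tz": 0, "roll": 0, "claw": 0.03},
    {"tx": 0.0288, "ty": 0.0173, "tz": 0, "roll": 0, "claw": 0.03},
    {"tx": 0.0288, "ty": 0.0173, "tz": 0, "roll": 0, "claw": 0.03},
    {"tx": 0.0288, "ty": 0.0173, "tz": 0, "roll": 0, "claw": 0.03},
    {"tx": 0.0288, "ty": 0.0173, "tz": 0, "roll": 0, "claw": 0.03},
    {"tx": 0.0288, "ty": 0.0173, "tz": 0, "roll": 0, "claw": 0.03},
    {"tx": 0.0288, "ty": 0.0173, "tz": 0, "roll": 0, "claw": 0.03},
    {"tx": 0, "ty": 0, "tz": 0, "roll": 0, "claw": 0.03},
    {"tx": 0, "ty": 0, "tz": 0.03, "roll": 0, "claw": 0.03},
    {"tx": 0, "ty": 0, "tz": 0.035, "roll": 0, "claw": 0.03},
    {"tx": 0, "ty": 0, "tz": 0.018, "roll": 0, "claw": 0.03},
    {"tx": 0, "ty": 0, "tz": 0.008, "roll": 0, "claw": 0.03},
    {"tx": 0, "ty": 0, "tz": 0, "roll": 0, "claw": 0.03},
    {"tx": 0, "ty": 0, "tz": 0, "roll": 0, "claw": 0.03},
    {"tx": 0, "ty": 0, "tz": 0, "roll": 0, "claw": 0.03},
  ],
)

```text
time_s: 59.0
position: [0.6076, 0.2301, -0.0024]
tool_rot: [179.9, -0.0, 92.9]
force: [-0.4, 0.8, -0.9]
gripper_width: 0.0335
finger_force: 60.2
```

Call:
jog_arm(
  series=[
    {"tx": 0, "ty": 0, "tz": 0.004, "roll": 0, "claw": 0.03},
    {"tx": 0, "ty": 0, "tz": 0.003, "roll": 0, "claw": 0.03},
    {"tx": 0, "ty": 0, "tz": 0, "roll": 0, "claw": 0.03},
    {"tx": 0, "ty": 0, "tz": 0, "roll": 0, "claw": 0.03},
  ],
)

```text
time_s: 59.33
position: [0.6064, 0.2301, -0.0106]
tool_rot: [180.0, -0.0, 92.9]
force: [-0.3, -0.1, -2.7]
gripper_width: 0.0334
finger_force: 60.1
```

Call:
jog_arm(
  series=[
    {"tx": 0, "ty": 0, "tz": 0.0015, "roll": 0, "claw": 0.03},
    {"tx": 0, "ty": 0, "tz": 0, "roll": 0, "claw": 0.03},
    {"tx": 0, "ty": 0, "tz": 0, "roll": 0, "claw": 0.03},
  ],
)

```text
time_s: 59.58
position: [0.6067, 0.2303, -0.0113]
tool_rot: [179.9, -0.0, 92.9]
force: [-1.6, -0.6, 6.0]
gripper_width: 0.0334
finger_force: 62.9
```

Call:
jog_arm(
  series=[
    {"tx": 0, "ty": 0, "tz": 0.0015, "roll": 0, "claw": 0.03},
    {"tx": 0, "ty": 0, "tz": 0, "roll": 0, "claw": 0.03},
    {"tx": 0, "ty": 0, "tz": 0, "roll": 0, "claw": 0.03},
  ],
)

```text
time_s: 59.83
position: [0.6068, 0.2302, -0.0114]
tool_rot: [179.9, -0.0, 92.9]
force: [-5.5, -1.5, 14.2]
gripper_width: 0.0334
finger_force: 66.2
```

Contact. Release, lift and check.

Call:
jog_arm(
  series=[
    {"tx": 0, "ty": 0, "tz": -0.0015, "roll": 0, "claw": 0.05},
    {"tx": 0, "ty": 0, "tz": 0, "roll": 0, "claw": 0.055},
    {"tx": 0, "ty": 0, "tz": 0, "roll": 0, "claw": 0.055},
    {"tx": 0, "ty": 0, "tz": -0.02, "roll": 0, "claw": 0.055},
    {"tx": 0, "ty": 0, "tz": -0.038, "roll": 0, "claw": 0.055},
    {"tx": 0, "ty": 0, "tz": -0.038, "roll": 0, "claw": 0.055},
    {"tx": 0, "ty": 0, "tz": -0.038, "roll": 0, "claw": 0.055},
    {"tx": 0, "ty": 0, "tz": -0.038, "roll": 0, "claw": 0.055},
    {"tx": 0, "ty": 0, "tz": -0.038, "roll": 0, "claw": 0.055},
    {"tx": -0.035, "ty": -0.02, "tz": 0, "roll": 0, "claw": 0.055},
    {"tx": -0.035, "ty": -0.02, "tz": 0, "roll": 0, "claw": 0.055},
    {"tx": -0.035, "ty": -0.02, "tz": 0, "roll": 0, "claw": 0.055},
    {"tx": -0.035, "ty": -0.02, "tz": 0, "roll": 0, "claw": 0.055},
    {"tx": -0.035, "ty": -0.02, "tz": 0, "roll": 0, "claw": 0.055},
    {"tx": -0.035, "ty": -0.02, "tz": 0, "roll": 0, "claw": 0.055},
    {"tx": 0, "ty": 0, "tz": 0, "roll": 0, "claw": 0.055},
  ],
)

```text
time_s: 61.17
position: [0.4943, 0.009, 0.1974]
tool_rot: [-179.9, 0.2, 92.6]
force: [0.3, 0.2, 0.3]
gripper_width: 0.0551
finger_force: 0.0
```

```bash
python3 f2.py "";ls -t pics|head -1; cp pics/$(ls -t pics|head -1) pics/fin.png
```

```text
[0.49691032 0.01310348 0.19772819]
n612.png
```

View pics/fin.png

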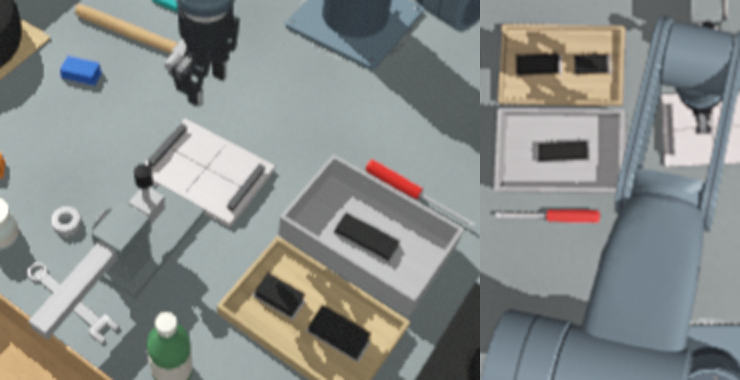

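The final view shows b in the steel bin (365,235). Linings c and d lie flat in the tray at (340,332) and (280,293). The gauge is parked back with its foot up, and nothing else was disturbed.

```bash
python3 -c "
from bench import *
print(job_done())"
```

```text
the job is handed in; nothing more can be done
None
```

The job is handed in: with the nose wheel on the mat (20 mm limit), I gauged b (about 16 mm, worn, in the steel bin), then c (about 33 mm, good) and d (about 25 mm, good), both flat in the plywood tray; a was absent, and the gauge is parked within about 3 mm of fully back with its foot up.

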